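# Knock out the potted modules and send them to the test stage

## Task

Empty the curing fixture: for each sensor module sunk in it, pull up the knockout handle facing its nest until the rod has pushed the module proud, set the module upright in a free compartment of the carrier tray on the loading shelf, and push the handle fully down again. When all modules are in the tray, slide the tray, without lifting it or letting it dip into the gap, across to the test stage until it is fully home against the end stop, then lay the retaining bar flat across the two supports, in both notches, centred with its grip block up. Leave the bench clutter alone and finish with every knockout handle down.

Things in the scene. Friction and masses are not known exactly. Their poses are not given: they have to be found in the camera images.
- fixture: fixed curing fixture: aluminium block 86 (x) by 212 (y) mm on two end walls, top 79 mm above the bench. Origin: centre of its underside, at bench level. Four pockets (nests 1 to 4) at x=0, y=-75, -25, 25, 75 mm, each 43 (x) by 31 (y), 28 mm deep, with an 18 mm floor hole for a knockout rod. The rods' knobs stand in a row at x=-70 mm, one facing each nest. Nests may be empty.
- shelf: loading shelf, fixed: aluminium top 110 mm (x) by 190 mm (y), top face 50 mm above the bench. Origin: centre of its underside at bench level. Its -y edge faces the test stage across an open gap of 40 to 55 mm.
- stage: fixed test stage: dark steel top 150 (x) by 190 (y) mm, 48 mm above the bench (2 mm below the shelf's). Origin: centre of its underside, at bench level; turned as the shelf within 0.02 rad. At its far (-y) end a stop strip, 80 mm wide, 12 mm tall, face at y=-87 mm. Beside the tray's path stand two supports at x=-56 and +56, y=-5 mm, each 20 (x) by 46 (y) mm.
- seat (a point): point midway between the two supports of the stage, at the height of their seats (90 mm above the bench); axes as the stage. Each seat is a notch open upwards, 28 mm wide (in y) with lips 8 mm tall, running along x.
- tray: loose grey carrier tray, about 350 g: 60 (x) by 159 (y) mm, floor and walls 3 mm thick, walls 14 mm tall; four compartments in a row, 54 (x) by 36 (y) mm, centres y=-58.5, -19.5, 19.5, 58.5 mm. Origin: centre of its underside. At its +y end a push plate 60 mm wide, 26 mm tall, outer face at y=83.5 mm. Starts on the shelf, its -y end (y=-79.5 mm) towards the stage.
- bar_grip (a point): centre of the black grip block (30 x 16 x 22 mm, 16 mm across the bar) on the middle of the retaining bar: a loose steel bar 150 mm long (its x), 16 mm wide, 8 mm thick, 180 g. The point is 19 mm above the bar's underside. It starts lying flat on the bench, block up.
- module1_c (a point): centre of module 1: potted sensor module, aluminium case with a black top and three brass contacts, 40 (x) by 28 (y) by 26 mm tall, about 70 g. Starts sunk in nest 1 of the fixture, its top 2 mm below the block's face. None if absent (nest 1 empty).
- module2_c (a point): centre of module 2: potted sensor module, aluminium case with a black top and three brass contacts, 40 (x) by 28 (y) by 26 mm tall, about 70 g. Starts sunk in nest 2 of the fixture, its top 2 mm below the block's face. None if absent (nest 2 empty).
- module3_c (a point): centre of module 3: potted sensor module, aluminium case with a black top and three brass contacts, 40 (x) by 28 (y) by 26 mm tall, about 70 g. Starts sunk in nest 3 of the fixture, its top 2 mm below the block's face. None if absent (nest 3 empty).
- module4_c (a point): centre of module 4: potted sensor module, aluminium case with a black top and three brass contacts, 40 (x) by 28 (y) by 26 mm tall, about 70 g. Starts sunk in nest 4 of the fixture, its top 2 mm below the block's face. None if absent (nest 4 empty).
- eject1 (a joint): knockout rod of nest 1 with its handle, one rigid slide: 0 = fully down, 0.026 m = fully up; grows upwards. Takes about 4 N to push down, 6 to 8 N to lift, and stays where it is left, also under a module. When fully up it holds the module 22 mm above its nest floor (top 20 mm above the block's face).
- knob1 (a point): centre of the black knob of knockout handle 1: upright cylinder 18 mm across, 20 mm tall, on a thin stem; centre 85 mm above the bench when the rod is down.
- eject2 (a joint): knockout rod of nest 2 with its handle, one rigid slide: 0 = fully down, 0.026 m = fully up; grows upwards. Takes about 4 N to push down, 6 to 8 N to lift, and stays where it is left, also under a module. When fully up it holds the module 22 mm above its nest floor (top 20 mm above the block's face).
- knob2 (a point): centre of the black knob of knockout handle 2: upright cylinder 18 mm across, 20 mm tall, on a thin stem; centre 85 mm above the bench when the rod is down.
- eject3 (a joint): knockout rod of nest 3 with its handle, one rigid slide: 0 = fully down, 0.026 m = fully up; grows upwards. Takes about 4 N to push down, 6 to 8 N to lift, and stays where it is left, also under a module. When fully up it holds the module 22 mm above its nest floor (top 20 mm above the block's face).
- knob3 (a point): centre of the black knob of knockout handle 3: upright cylinder 18 mm across, 20 mm tall, on a thin stem; centre 85 mm above the bench when the rod is down.
- eject4 (a joint): knockout rod of nest 4 with its handle, one rigid slide: 0 = fully down, 0.026 m = fully up; grows upwards. Takes about 4 N to push down, 6 to 8 N to lift, and stays where it is left, also under a module. When fully up it holds the module 22 mm above its nest floor (top 20 mm above the block's face).
- knob4 (a point): centre of the black knob of knockout handle 4: upright cylinder 18 mm across, 20 mm tall, on a thin stem; centre 85 mm above the bench when the rod is down.
- tape: bystander, not to be disturbed: clear ring of adhesive tape, 64 mm across, 18 mm tall. Origin: its underside (at the middle)
- jar: bystander, not to be disturbed: small glass jar, black cap, 48 mm across, 55 mm tall. Origin: its underside (at the middle)
- driver: bystander, not to be disturbed: screwdriver, 160 mm long, lying. Origin: its underside
- adapter: bystander, not to be disturbed: brass cylinder 20 mm across, 30 mm tall, standing. Origin: its underside (at the middle)
- instrument_case: bystander, not to be disturbed: small grey box 50 x 70 x 30 mm. Origin: its underside (at the middle)
- cup: bystander, not to be disturbed: white mug, 72 mm across, 85 mm tall. Origin: its underside (at the middle)
Things that resemble listed ones, but are neither listed nor needed, are in the scene too. Leave any orange look-alike of the part that bears module3_c alone. Leave any green look-alike of the part that bears module1_c alone.

How it is judged:
By the outcome, as a careful person would: the job done as asked, in the order asked, and still so for the second after the job is handed in, with the robot touching nothing.
Of module1, module2, module3, module4 only 2 to 4 are there at a start; the rules pass over those that are not, and their reading is None.
At some moment in a run one of bar may be knocked a few centimetres aside while the robot is not near it.
It also fails if it takes over 210 s, if anything falls off the work surface, if the arm or the gripper's body presses on something with over 40 N, if the wrist force passes 120 N, or if a joint passes its speed limit or range.

## Robot

A 6-joint arm with a two-finger parallel gripper is mounted at the origin on the work surface. World frame = base frame: x ahead of the robot, y to its left, z up, the work surface at z = 0. Lengths are in m, angles in degrees, forces in N, time in s.
With the tool pointing down it reaches from about 0.4 to 0.825 m from the base axis. Payload 7 kg.
Tool frame: the origin (TCP) lies midway between the tips of the shut fingers; the grasp point (between the pads) lies 19 mm behind it; y points along the fingers, x is the direction in which the jaws open and shut, and the axes are right-handed (so a half turn about y gives the same grasp; the last joint's range is limited). The gripper opens to 88 mm and grips with 3 to 60 N. Pads are 19 mm wide; open, the fingers measure 130 mm over their backs; the gripper's body (78 mm by 193 mm) begins 47 mm behind the grasp point.
Start: joints at [93.111, 20.546, 0.682, 0, -70.136, -16.507], TCP at [0.156, 0.657, 0.227] pointing down, gripper open.
Joint ranges: [-176.03, 176.03], [-82.01, 121.73], [-58.28, 71.71], [-173.87, 95.51], [-174.79, -0.11], [-173.66, 173.66]. Speed limits (degrees/s): [136.94, 136.94, 172.46, 180, 180, 180].

## Interface

Orientations are given as a 3x3 rotation matrix whose columns are the frame's x, y, z axes.
In Python, from bench import status, imaging, ticket gives the robot as it stands.
- The arm moves only by the tool step_arm, never from a script. Its argument "increments" is text: rows parted by semicolons, each of 5 numbers parted by spaces: the shift along the tool's x, y, z in m, then the turn about the tool's y in rad, then the opening, from -1 (shut) to 1 (fully open). In form: x y z roll gripper; .... A call has 1 to 10 rows; each row is the pose to reach, as a shift and turn from the pose commanded when the call began, along the tool's axes at that moment; what a row does not reach only later rows make up. A row lasts 1/10 s, in which the tool goes at most 50 mm and 8.59 degrees, less where a joint would pass 70% of its speed; a pose out of reach is approached as far as the arm can. A call with a gripper value outside its range is refused whole. The fingers move at their own pace and stop on an object; the grip force is fixed at half the most. Time passes only in rows, so rows that repeat a pose let the fingers close. It gives the time, the measured TCP pose, the force and the opening at its end, in the units of the state.
- status.sense(): the state, without advancing time (a new reading comes with each control period).
- imaging.get_image(name): name is "scene" or "top"; returns a dict with "image" (420x560x3 uint8, blue, green, red), "fx", "fy", "cx", "cy" (pixels), "eye" and "attitude" of the camera in the world. Camera axes: x right, y down, z forward; pixel columns grow to the right and rows downward; lengths in m; the calibration is good to about 2 mm. A picture is of the moment at which its call begins. There is no depth.
- ticket.close_job(): hands the job in, once; it reports no verdict.
Trained networks look in a picture, given as the dict that the camera call returned (one of the last four; its "shot" number tells which), for a name from the list of things; names that differ only in an ending like _2 or _b are one class to them, and where a whole thing is asked for, a point or a joint stands for the part that bears it (a point fixed in the world has none). Each returns a list of dicts, best first, with "conf" (0 to 1); they miss things now and then, are a little off and sometimes report something else, mostly with a low value. They report only what shows in the picture. A call takes as long as a camera call. They do not tell look-alikes from the thing itself.
- imaging.recognise(picture, thing): "extent" ([left, top, width, height] in pixels, round what is visible of it).
- imaging.pinpoint(picture, thing): "point" ([column, row] in pixels: a listed point, or the origin of a listed thing).
The state is a dict: "clock": time; "joints": joint angles; "joint_velocities": joint speeds; "joint_efforts": joint torques, N m; "ee_pos": TCP position; "tcp_rot": TCP orientation; "ft_force": force on the tool from outside, world axes, zero at the start; "moment": the same for the moment, N m; "width": finger opening in m.
Only numpy, scipy, OpenCV 4.12 (cv2) and the standard library are available. Lean on these libraries where they do the work, as an engineer would, in place of code of your own. Each camera call takes 0.05 s, during which the arm holds its last target.

## Working session

There is one attempt and no reset: what is moved stays moved. The work goes in short steps, Python scripts to look and compute and a tool call to move; the robot and the scene stay as the last step left them, time stands still between calls to the robot, and variables do not carry over. Pictures are saved under pics/ and viewed, and the job is handed in when it is done.

Besides the shell and the picture viewer there is one more tool, called after "Emit:" in YAML: its name, and indented under it one key for each argument. step_arm: Moves the arm, as the interface text tells. Its arguments: {"type":"object","properties":{"increments":{"type":"string"}},"required":["increments"]}

```bash
ls; mkdir -p pics
python3 - <<'E'
from bench import status, imaging
import cv2,numpy as np
s=status.sense()
for k,v in s.items(): print(k,np.round(v,4).tolist())
for n in("scene","top"):
    p=imaging.get_image(n); cv2.imwrite(f"pics/a_{n}.png",p["image"])
    print(n,p["fx"],p["fy"],p["cx"],p["cy"],p["eye"],p["attitude"],p["shot"])
E
```

```text
pics
clock 0.0
joints [93.1105, 20.5891, 0.6327, -0.0209, -70.1349, -16.5084]
joint_velocities [0.0773, -0.011, -0.0628, -0.0593, -0.0393, -0.0095]
joint_efforts [0.0015, -58.2717, 29.3052, 6.9972, 0.0068, -0.0001]
ee_pos [0.1563, 0.6561, 0.2256]
tcp_rot [[-0.2318, -0.0003, 0.9728], [-0.9728, -0.0016, -0.2318], [0.0016, -1.0, 0.0001]]
ft_force [-0.2138, -0.2356, -0.1009]
moment [0.0133, 0.0141, -0.0073]
width 0.0877
scene 445.82970507942264 445.82970507942264 285.34062791838744 197.1497431156402 [1.06344404 0.60487342 0.74600421] [[-0.73141145  0.42514219 -0.53318984]
 [ 0.68173916  0.47465976 -0.55671342]
 [ 0.0164014  -0.77068297 -0.63700766]] 1
top 403.3490990530035 403.3490990530035 287.0216526996305 212.40744379730663 [0.34202889 0.00185321 1.08431178] [[-0.01378402 -0.98378386  0.17882761]
 [-0.9991669   0.02042225  0.03533317]
 [-0.03841226 -0.17819159 -0.98324578]] 2
```

View pics/a_scene.png

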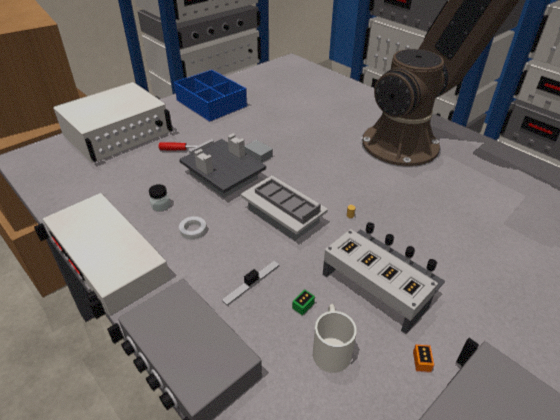

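View pics/a_top.png

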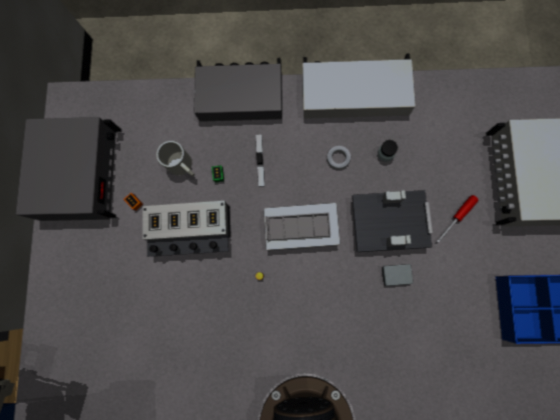

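The scene view shows the fixture around (380,272) with all four nests filled. The tray is on the shelf around (285,205) and the stage around (225,165). The bar is at (252,282), and the green (304,301) and orange (424,357) look-alikes stand clear of the work. In the top view the fixture is at (185,228) with its knobs towards the robot, the tray at (300,227) and the stage at (392,221).

```bash
cat > h.py <<'E'
from bench import status, imaging
import cv2,numpy as np
from scipy.optimize import least_squares
def proj(p,X):
    X=np.atleast_2d(X); c=(X-np.array(p["eye"]))@np.array(p["attitude"])
    return np.c_[p["fx"]*c[:,0]/c[:,2]+p["cx"],p["fy"]*c[:,1]/c[:,2]+p["cy"]]
def ray(p,uv,z):
    d=np.array(p["attitude"])@np.array([(uv[0]-p["cx"])/p["fx"],(uv[1]-p["cy"])/p["fy"],1.])
    e=np.array(p["eye"]); return e+d*(z-e[2])/d[2]
def tri(ps,uvs,x0=(.5,0,.05)):
    r=least_squares(lambda X:np.concatenate([proj(p,X)[0]-u for p,u in zip(ps,uvs)]),x0)
    return r.x, np.abs(r.fun).max()
E
python3 - <<'E'
from h import *
T=imaging.get_image("top");S=imaging.get_image("scene")
zs=dict(fixture=0,shelf=0,stage=0,seat=.09,tray=.05,bar_grip=.019,module1_c=.064,module2_c=.064,module3_c=.064,module4_c=.064,knob1=.085,knob2=.085,knob3=.085,knob4=.085,tape=0,jar=0,adapter=0,instrument_case=0,cup=0)
for n,z in zs.items():
    for nm,p in(("T",T),("S",S)):
        r=imaging.pinpoint(p,n)
        print(n,nm,[(np.round(d["point"],1).tolist(),round(d["conf"],2),np.round(ray(p,d["point"],z)[:2],4).tolist()) for d in r[:6]])
E
```

```text
fixture T [([193.1, 225.9], 0.74, [0.507, 0.299]), ([385.2, 151.1], 0.45, [0.707, -0.2351])]
fixture S [([370.7, 290.1], 0.71, [0.5146, 0.2976])]
shelf T [([302.6, 223.2], 0.68, [0.5086, -0.0011])]
shelf S [([284.6, 213.5], 0.96, [0.4844, -0.0011]), ([328.7, 352.8], 0.62, [0.6874, 0.3371])]
stage T [([391.5, 223.6], 0.76, [0.5028, -0.2403]), ([258.6, 156.4], 0.33, [0.701, 0.1186])]
stage S [([222.6, 177.7], 0.75, [0.5107, -0.2245])]
seat T [([392.9, 215.4], 0.62, [0.5099, -0.2249]), ([387.8, 151.7], 0.57, [0.675, -0.2219])]
seat S [([213.8, 143.2], 0.93, [0.5024, -0.2638]), ([188.2, 149.0], 0.51, [0.5694, -0.2856])]
tray T [([296.7, 225.6], 0.67, [0.4949, 0.0144])]
tray S [([282.5, 203.6], 0.71, [0.5026, 0.0099])]
bar_grip T [([257.2, 156.6], 0.54, [0.6942, 0.1204]), ([193.8, 247.0], 0.16, [0.4471, 0.2904])]
bar_grip S [([252.1, 278.2], 0.71, [0.6885, 0.118])]
module1_c T [([396.4, 218.0], 0.72, [0.5074, -0.2392]), ([217.2, 169.6], 0.65, [0.6463, 0.2215]), ([217.8, 219.3], 0.51, [0.5132, 0.2176])]
module1_c S [([251.6, 278.3], 0.68, [0.7126, 0.1477]), ([348.8, 252.7], 0.64, [0.5181, 
[... 2334 characters left out ...]
 [0.5083, -0.238]), ([209.3, 242.7], 0.21, [0.46, 0.2533])]
tape S [([194.7, 227.0], 0.65, [0.6796, -0.1105])]
jar T [([214.4, 217.8], 0.74, [0.5283, 0.2406])]
jar S [([160.0, 207.5], 0.87, [0.7041, -0.2292])]
adapter T [([260.1, 276.2], 0.58, [0.368, 0.115])]
adapter S [([352.7, 213.3], 0.57, [0.3559, 0.1133]), ([255.6, 155.7], 0.28, [0.3734, -0.2463])]
instrument_case T [([395.2, 272.9], 0.64, [0.3713, -0.2421])]
instrument_case S [([370.7, 227.8], 0.69, [0.364, 0.1774]), ([336.0, 353.4], 0.58, [0.6783, 0.347]), ([347.6, 249.5], 0.49, [0.4613, 0.1875])]
cup T [([178.7, 166.1], 0.96, [0.6784, 0.3449])]
cup S [([328.8, 352.6], 0.76, [0.687, 0.3369]), ([411.1, 291.5], 0.54, [0.4543, 0.3573])]
```

```bash
cat >> h.py <<'E'
def rect(hx,hy,z,cx=0,cy=0):
    c=[(cx-hx,cy-hy,z),(cx+hx,cy-hy,z),(cx+hx,cy+hy,z),(cx-hx,cy+hy,z)]
    return [(c[i],c[(i+1)%4]) for i in range(4)]
def place(q,P):
    x,y,t=q; c,s=np.cos(t),np.sin(t); P=np.asarray(P,float)
    return np.c_[x+c*P[:,0]-s*P[:,1], y+s*P[:,0]+c*P[:,1], P[:,2]]
def samp(segs,step=.002):
    out=[]
    for a,b in segs:
        a,b=np.array(a,float),np.array(b,float); n=max(3,int(np.linalg.norm(b-a)/step))
        out.append(a+(b-a)*np.linspace(0.05,.95,n)[:,None])
    return np.vstack(out)
def gradm(p,s=1.2):
    g=cv2.GaussianBlur(p["image"].astype(np.float32),(0,0),s)
    m=0
    gx=cv2.Sobel(g,cv2.CV_32F,1,0).max(2)*0; 
    a=[cv2.Sobel(g[:,:,i],cv2.CV_32F,1,0)**2+cv2.Sobel(g[:,:,i],cv2.CV_32F,0,1)**2 for i in range(3)]
    m=np.sqrt(np.max(a,0)); return np.minimum(m,60)
def fit(ps,segs,q0,span=(.012,.012,.06)):
    from scipy.optimize import differential_evolution
    G=[gradm(p) for p in ps]; P=samp(segs)
    def f(q):
        v=0
        for p,g in zip(ps,G):
            uv=proj(p,place(q,P)).astype(np.float32)
            v-=cv2.remap(g,uv[:,:1].copy(),uv[:,1:].copy(),cv2.INTER_LINEAR).mean()
        return v
    r=differential_evolution(f,[(a-b,a+b) for a,b in zip(q0,span)],seed=1,maxiter=60,popsize=12,tol=1e-6)
    return r.x,-r.fun
def overlay(p,items,box,name,k=4):
    x0,y0,w,h=box; im=cv2.resize(p["image"][y0:y0+h,x0:x0+w],None,fx=k,fy=k,interpolation=cv2.INTER_CUBIC)
    for q,segs,col in items:
        for a,b in segs:
            uv=(proj(p,place(q,[a,b]))-[x0,y0]+.5)*k-.5
            cv2.line(im,tuple(np.round(uv[0]).astype(int).tolist()),tuple(np.round(uv[1]).astype(int).tolist()),col,1,cv2.LINE_AA)
    cv2.imwrite(name,im)
FIX=rect(.043,.106,.079)+sum([rect(.020,.014,.077,0,y) for y in(-.075,-.025,.025,.075)],[])
SHELF=rect(.055,.095,.050)
TRAY=rect(.030,.0795,.014)
STAGE=rect(.075,.095,.048)
def up(segs,dz): return [((a[0],a[1],a[2]+dz),(b[0],b[1],b[2]+dz)) for a,b in segs]
E
cat > m1.py <<'E'
from h import *
T=imaging.get_image("top");S=imaging.get_image("scene")
D={"fix":(FIX,(.511,.301,0.03)),"shelf":(SHELF,(.5,.003,0.03)),"tray":(up(TRAY,.05),(.5,.01,0.03)),"stage":(STAGE,(.505,-.23,0.03))}
R={}
for n,(s,q) in D.items():
    for nm,ps in(("T",[T]),("S",[S]),("TS",[T,S])):
        r,v=fit(ps,s,q); print(n,nm,np.round(r,4),round(v,1)); R[n+nm]=r
it=lambda k:[(R[n+k],D[n][0],c) for n,c in zip(D,[(0,0,255),(0,255,0),(255,0,255),(0,255,255)])]
overlay(T,it("TS"),(135,175,130,90),"pics/o1T.png",6)
overlay(S,it("TS"),(315,215,130,110),"pics/o1S.png",5)
overlay(T,it("TS"),(255,175,190,90),"pics/o2T.png",4)
overlay(S,it("TS"),(170,125,165,120),"pics/o2S.png",4)
E
python3 m1.py
```

```text
fix T [0.5134 0.3048 0.0241] 59.8
fix S [0.5087 0.3034 0.0511] 59.7
fix TS [0.5099 0.3035 0.049 ] 119.2
shelf T [0.4944 0.0051 0.0427] 57.5
shelf S [0.5037 0.0047 0.0646] 59.6
shelf TS [0.493  0.0042 0.0514] 116.3
tray T [0.4902 0.0114 0.037 ] 56.4
tray S [0.4914 0.009  0.049 ] 58.6
tray TS [0.4905 0.01   0.0379] 113.5
stage T [ 0.5019 -0.2249  0.0445] 49.5
stage S [ 0.5021 -0.2305  0.0311] 50.9
stage TS [ 0.5021 -0.2261  0.0344] 97.3
```

```bash
sed -i 's/np.minimum(m,60)/np.minimum(m,400)**.7/; s/def gradm(p,s=1.2)/def gradm(p,s=0.8)/' h.py; python3 m1.py
```

```text
fix T [0.5122 0.3055 0.0447] 34.8
fix S [0.511  0.2981 0.0484] 36.6
fix TS [0.5112 0.3053 0.0495] 69.7
shelf T [0.4943 0.0039 0.0545] 38.5
shelf S [0.5041 0.0043 0.0688] 38.1
shelf TS [0.4945 0.0037 0.0544] 75.1
tray T [0.4899 0.0109 0.046 ] 35.1
tray S [0.4923 0.0219 0.048 ] 39.3
tray TS [0.4914 0.0108 0.047 ] 69.7
stage T [ 0.5045 -0.2248  0.0234] 22.8
stage S [ 0.5071 -0.2303  0.0894] 24.3
stage TS [ 0.5037 -0.226   0.0336] 43.5
```

View pics/o1T.png

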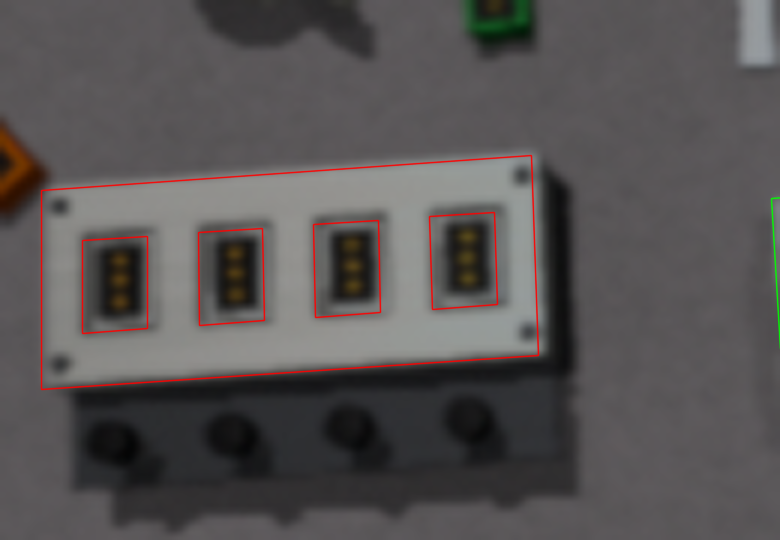

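View pics/o1S.png

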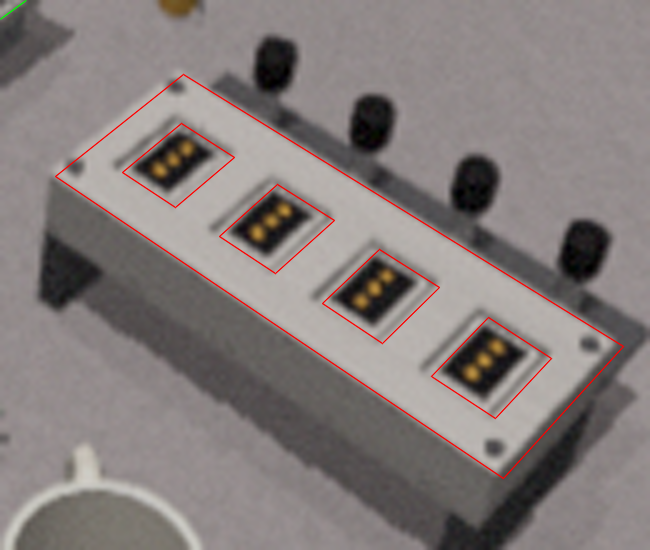

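View pics/o2T.png

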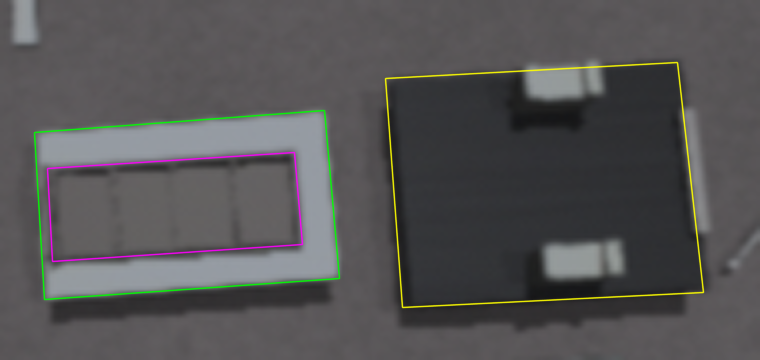

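View pics/o2S.png

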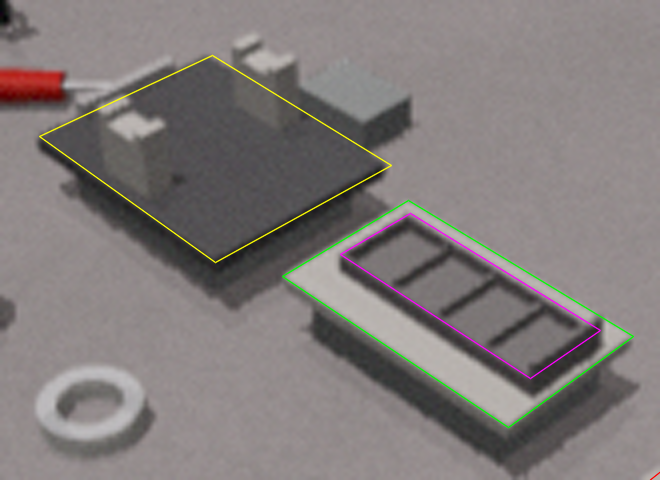

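Run:
```python
from h import *
T=imaging.get_image("top");S=imaging.get_image("scene")
o=rect(.043,.106,.079); R={}
n=sum([rect(.0215,.0155,.079,0,y) for y in(-.075,-.025,.025,.075)],[])
for k,s in(("o",o),("on",o+n)):
  for nm,ps in(("T",[T]),("S",[S]),("TS",[T,S])):
    r,v=fit(ps,s,(.511,.303,.047),(.006,.006,.02)); print(k,nm,np.round(r,4),round(v,1)); R[k+nm]=r
q=R["oTS"]
kn=[((-.070,y,.075),(-.07,y,.095)) for y in(-.075,-.025,.025,.075)]+sum([[((-.079,y,.095),(-.061,y,.095)),((-.07,y-.009,.095),(-.07,y+.009,.095))] for y in(-.075,-.025,.025,.075)],[])
for p,b,nm in((T,(135,175,130,90),"T"),(S,(315,215,130,110),"S")):
    overlay(p,[(q,o+n,(0,0,255)),(q,kn,(0,255,0))],b,f"pics/o3{nm}.png",5)
```

```text
o T [0.5122 0.302  0.0462] 40.0
o S [0.5111 0.3028 0.0483] 42.1
o TS [0.5116 0.3026 0.0489] 81.6
on T [0.5123 0.3038 0.0472] 34.5
on S [0.5107 0.302  0.0474] 34.1
on TS [0.5114 0.3025 0.0503] 67.6
```

View pics/o3T.png

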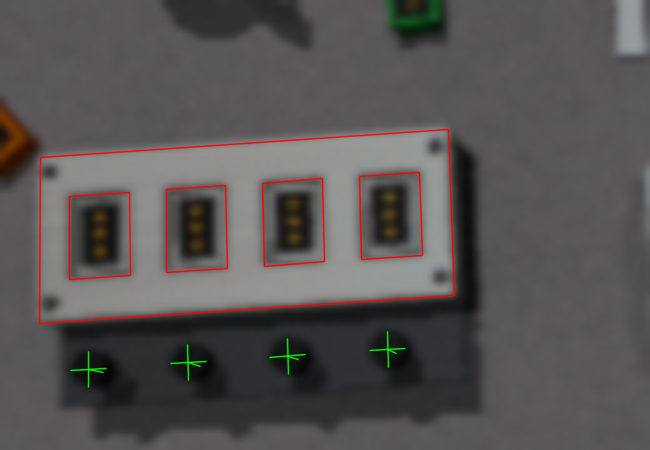

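View pics/o3S.png

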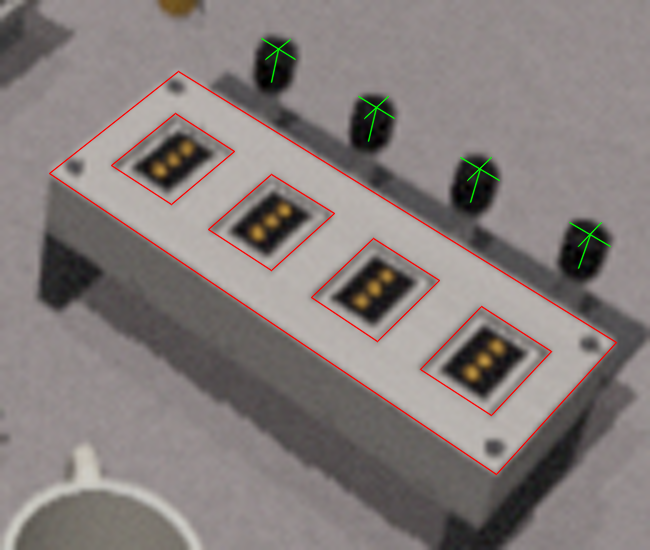

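```bash
cat > plan.py <<'E'
import sys
from h import *
FQ=(.5115,.3026,.0485); TQ=(.4912,.0109,.047)
W={}
for i,y in enumerate((-.075,-.025,.025,.075),1):
    W[f"k{i}"]=place(FQ,[(-.07,y,0)])[0,:2]; W[f"m{i}"]=place(FQ,[(0,y,0)])[0,:2]
for i,y in enumerate((-.0585,-.0195,.0195,.0585),1): W[f"c{i}"]=place(TQ,[(0,y,0)])[0,:2]
def plan(x,y,z,yaw):
    s=status.sense(); R=np.array(s["tcp_rot"]); p=np.array(s["ee_pos"])
    d=R.T@(np.array([x,y,z])-p); now=np.degrees(np.arctan2(R[1,0],R[0,0])); t=(now-yaw+180)%360-180
    print("t",s["clock"],"pos",np.round(p,4),"yaw",round(now,1),"w",round(s["width"],4),"F",np.round(s["ft_force"],1))
    print("-> inc x %.4f y %.4f z %.4f roll %.3f  rows>=%d"%(*d,np.radians(t),max(np.linalg.norm(d)/.05,abs(t)/8.59)+1), "j6 %.0f"%s["joints"][5])
# usage: plan.py name|x,y  z yaw
if __name__=="__main__":
    a=sys.argv[1]; xy=W[a] if a in W else [float(v) for v in a.split(",")]
    if a in W: print(a,np.round(xy,4))
    plan(*xy,float(sys.argv[2]),float(sys.argv[3]))
E
python3 -c "
from plan import W
for k,v in W.items(): print(k,v.round(4))"
python3 plan.py k4 .16 -87.2
```

```text
k1 [0.4452 0.2243]
m1 [0.5151 0.2277]
k2 [0.4428 0.2742]
m2 [0.5127 0.2776]
k3 [0.4404 0.3242]
m3 [0.5103 0.3276]
k4 [0.4379 0.3741]
m4 [0.5079 0.3775]
c1 [ 0.4939 -0.0475]
c2 [ 0.4921 -0.0086]
c3 [0.4903 0.0304]
c4 [0.4885 0.0693]
k4 [0.4379 0.3741]
t 2.4 pos [0.1564 0.6566 0.2266] yaw -103.4 w 0.0875 F [0.2 1.2 0. ]
-> inc x 0.2096 y 0.0666 z 0.3393 roll -0.283  rows>=9 j6 -17
```

Emit:
step_arm:
  increments: "0.2096 0.0666 0.3393 -0.283 -0.32; 0.2096 0.0666 0.3393 -0.283 -0.32; 0.2096 0.0666 0.3393 -0.283 -0.32; 0.2096 0.0666 0.3393 -0.283 -0.32; 0.2096 0.0666 0.3393 -0.283 -0.32; 0.2096 0.0666 0.3393 -0.283 -0.32; 0.2096 0.0666 0.3393 -0.283 -0.32; 0.2096 0.0666 0.3393 -0.283 -0.32; 0.2096 0.0666 0.3393 -0.283 -0.32; 0.2096 0.0666 0.3393 -0.283 -0.32"

```text
clock: 3.4
ee_pos: [0.4388, 0.3728, 0.1598]
tcp_rot: [[0.046, -0.0, 0.999], [-0.999, -0.0, 0.046], [0.0, -1.0, -0.0]]
ft_force: [-0.5, 0.5, -0.0]
width: 0.0299
```

```bash
python3 plan.py k4 .069 -87.2
python3 - <<'E'
from h import *
T=imaging.get_image("top");S=imaging.get_image("scene")
s=status.sense(); R=np.array(s["tcp_rot"]);p=np.array(s["ee_pos"])
for c,b,n in((T,(100,150,190,140),"T"),(S,(300,100,190,200),"S")):
    im=cv2.resize(c["image"][b[1]:b[1]+b[3],b[0]:b[0]+b[2]],None,fx=4 if n=="T" else 3,fy=4 if n=="T" else 3)
    k=4 if n=="T" else 3
    for X,col in((p,(0,0,255)),(p+R[:,0]*s["width"]/2,(0,255,0)),(p-R[:,0]*s["width"]/2,(255,0,255))):
        u=(proj(c,X)[0]-b[:2]+.5)*k; cv2.circle(im,tuple(u.astype(int).tolist()),3,col,-1)
    cv2.imwrite(f"pics/g1{n}.png",im)
E
```

```text
k4 [0.4379 0.3741]
t 3.4 pos [0.4388 0.3728 0.1598] yaw -87.3 w 0.0299 F [-0.5  0.5 -0. ]
-> inc x -0.0014 y 0.0908 z -0.0008 roll -0.003  rows>=2 j6 33
```

View pics/g1S.png

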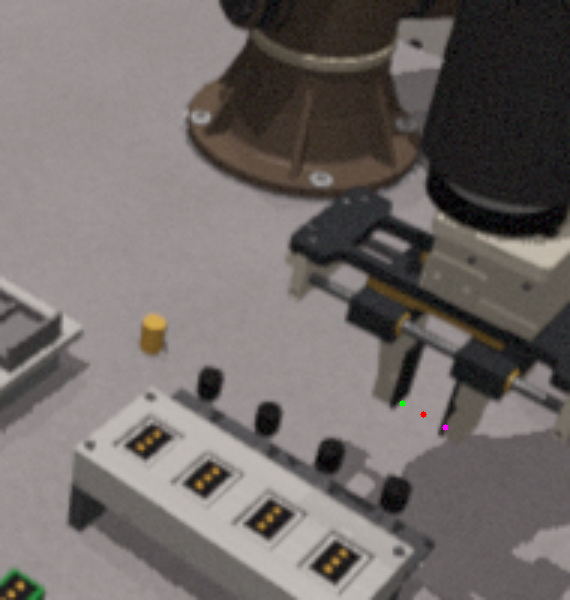

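The two fingertips are at about (395,403) and (450,437) in the crop, with the projected pad points beside them, so the camera and arm agree to about 1 px. Next I go down over knob 4.

Emit:
step_arm:
  increments: "-0.0014 0.04 -0.0008 0 -0.32; -0.0014 0.065 -0.0008 0 -0.32; -0.0014 0.08 -0.0008 0 -0.32; -0.0014 0.0908 -0.0008 0 -0.32; -0.0014 0.0908 -0.0008 0 -0.32; -0.0014 0.0908 -0.0008 0 -1; -0.0014 0.0908 -0.0008 0 -1; -0.0014 0.0908 -0.0008 0 -1; -0.0014 0.0908 -0.0008 0 -1; -0.0014 0.0908 -0.0008 0 -1"

```text
clock: 4.5
ee_pos: [0.437, 0.3735, 0.0699]
tcp_rot: [[0.049, -0.0, 0.999], [-0.999, -0.003, 0.049], [0.003, -1.0, -0.001]]
ft_force: [2.8, -8.1, 2.0]
width: 0.0173
```

Emit:
step_arm:
  increments: "0 -0.005 0 0 -1; 0 -0.010 0 0 -1; 0 -0.015 0 0 -1; 0 -0.020 0 0 -1; 0 -0.025 0 0 -1; 0 -0.027 0 0 -1; 0 -0.027 0 0 -1"

```text
clock: 5.2
ee_pos: [0.4371, 0.3735, 0.0961]
tcp_rot: [[0.048, -0.001, 0.999], [-0.999, -0.003, 0.048], [0.003, -1.0, -0.001]]
ft_force: [4.9, -5.5, -7.8]
width: 0.0172
```

Emit:
step_arm:
  increments: "0 -0.027 0 0 -0.32; 0 -0.027 0 0 -0.32; 0 -0.027 0 0 -0.32; 0 -0.06 0 0 -0.32; 0 -0.09 0 0 -0.1; 0 -0.09 0 0 0.3; 0 -0.09 0 0 0.3"

```text
clock: 5.9
ee_pos: [0.437, 0.3757, 0.1868]
tcp_rot: [[0.049, 0.001, 0.999], [-0.999, 0.002, 0.049], [-0.002, -1.0, 0.001]]
ft_force: [0.0, -0.5, 0.1]
width: 0.0484
```

```bash
python3 plan.py m4 .15 -177.2
python3 - <<'E'
from h import *
S=imaging.get_image("scene")
x,y,w,h=300,150,190,180
cv2.imwrite("pics/s2.png",cv2.resize(S["image"][y:y+h,x:x+w],None,fx=3,fy=3))
E
```

```text
m4 [0.5079 0.3775]
t 5.9 pos [0.437  0.3757 0.1868] yaw -87.2 w 0.0484 F [ 0.  -0.5  0.1]
-> inc x 0.0018 y 0.0368 z 0.0709 roll 1.571  rows>=11 j6 33
```

View pics/s2.png

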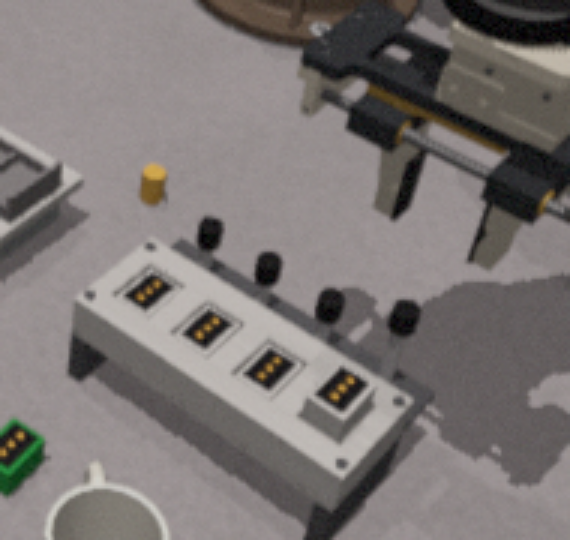

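Module 4 stands proud at crop (340,395) and its handle is up at (403,320). Next I go over it with the jaw turned along x.

Emit:
step_arm:
  increments: "0.0028 0.0368 0.0709 1.571 0.32; 0.0028 0.0368 0.0709 1.571 0.32; 0.0028 0.0368 0.0709 1.571 0.32; 0.0028 0.0368 0.0709 1.571 0.32; 0.0028 0.0368 0.0709 1.571 0.32; 0.0028 0.0368 0.0709 1.571 0.32; 0.0028 0.0368 0.0709 1.571 0.32; 0.0028 0.0368 0.0709 1.571 0.32; 0.0028 0.0368 0.0709 1.571 0.32; 0.0028 0.0368 0.0709 1.571 0.32"

```text
clock: 6.95
ee_pos: [0.5073, 0.3755, 0.1477]
tcp_rot: [[-0.994, -0.002, 0.113], [-0.113, -0.002, -0.994], [0.002, -1.0, 0.002]]
ft_force: [-0.7, 0.1, 0.5]
width: 0.0579
```

```bash
python3 plan.py .5079,.3765 .086 -177.2
```

```text
t 6.95 pos [0.5073 0.3755 0.1477] yaw -173.5 w 0.0579 F [-0.7  0.1  0.5]
-> inc x -0.0008 y 0.0617 z -0.0010 roll 0.065  rows>=2 j6 -48
```

Emit:
step_arm:
  increments: "-0.0008 0.02 -0.001 0.065 0.32; -0.0008 0.045 -0.001 0.065 0.32; -0.0008 0.0617 -0.001 0.065 0.32; -0.0008 0.0617 -0.001 0.065 0.32; -0.0008 0.0617 -0.001 0.065 -1; -0.0008 0.0617 -0.001 0.065 -1; -0.0008 0.0617 -0.001 0.065 -1; -0.0008 0.0617 -0.001 0.065 -1; -0.0008 0.0617 -0.001 0.065 -1"

```text
clock: 7.85
ee_pos: [0.5091, 0.3777, 0.0886]
tcp_rot: [[-0.998, 0.001, 0.055], [-0.055, 0.001, -0.998], [-0.001, -1.0, -0.001]]
ft_force: [-1.1, 1.2, 3.4]
width: 0.0394
```

Emit:
step_arm:
  increments: "0 -0.01 0 0 -1; 0 -0.03 0 0 -1; 0 -0.06 0 0 -1; 0 -0.085 0 0 -1; 0 -0.085 0 0 -1; 0 -0.085 0 0 -1"

```text
clock: 8.45
ee_pos: [0.5087, 0.3774, 0.1737]
tcp_rot: [[-0.998, 0.001, 0.055], [-0.055, 0.001, -0.998], [-0.001, -1.0, -0.001]]
ft_force: [0.4, 0.0, -1.6]
width: 0.0397
```

```bash
python3 plan.py c4 .14 -177.3;  python3 - <<'E'
from h import *
S=imaging.get_image("scene")
x,y,w,h=250,100,240,200
cv2.imwrite("pics/s3.png",cv2.resize(S["image"][y:y+h,x:x+w],None,fx=3,fy=3))
E
```

```text
c4 [0.4885 0.0693]
t 8.45 pos [0.5087 0.3774 0.1737] yaw -176.9 w 0.0397 F [ 0.4  0.  -1.6]
-> inc x 0.0371 y 0.0332 z 0.3065 roll 0.008  rows>=7 j6 -51
```

View pics/s3.png

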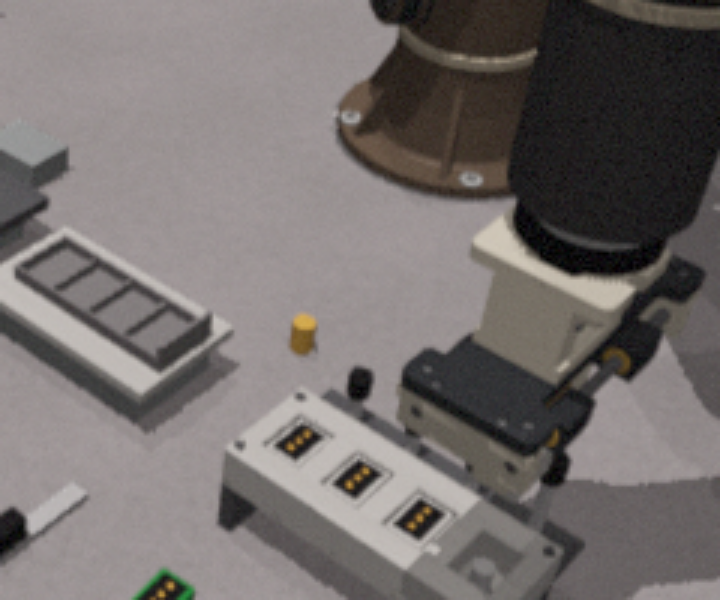

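Emit:
step_arm:
  increments: "0.0371 0.02 0.3065 0.008 -1; 0.0371 0.02 0.3065 0.008 -1; 0.0371 0.02 0.3065 0.008 -1; 0.0371 0.02 0.3065 0.008 -1; 0.0371 0.02 0.3065 0.008 -1; 0.0371 0.02 0.3065 0.008 -1; 0.0371 0.02 0.3065 0.008 -1; 0.0371 0.02 0.3065 0.008 -1; 0.0371 0.05 0.3065 0.008 -1; 0.0371 0.05 0.3065 0.008 -1"

```text
clock: 9.5
ee_pos: [0.4863, 0.0689, 0.1196]
tcp_rot: [[-0.999, -0.005, 0.046], [-0.046, -0.002, -0.999], [0.006, -1.0, 0.002]]
ft_force: [-0.4, -0.3, -0.5]
width: 0.0397
```

```bash
python3 plan.py c4 .0695 -177.3;  python3 - <<'E'
from h import *
S=imaging.get_image("scene")
x,y,w,h=200,100,200,150
cv2.imwrite("pics/s4.png",cv2.resize(S["image"][y:y+h,x:x+w],None,fx=4,fy=4))
S=imaging.get_image("top")
x,y,w,h=220,160,200,150
cv2.imwrite("pics/s4t.png",cv2.resize(S["image"][y:y+h,x:x+w],None,fx=4,fy=4))
E
```

```text
c4 [0.4885 0.0693]
t 9.5 pos [0.4863 0.0689 0.1196] yaw -177.3 w 0.0397 F [-0.4 -0.3 -0.5]
-> inc x -0.0024 y 0.0501 z -0.0004 roll -0.001  rows>=2 j6 -28
```

View pics/s4.png

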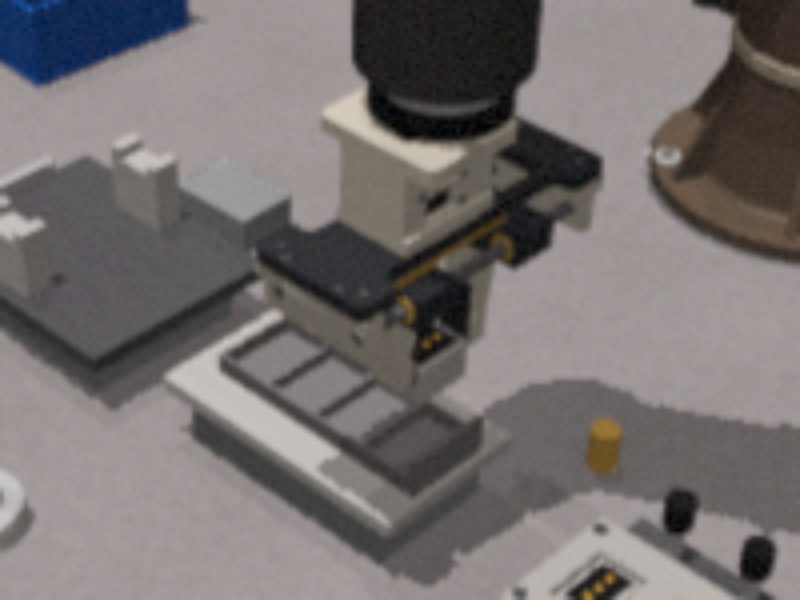

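Module 4 hangs upright at crop (440,365) above compartment 4 at (420,440). Next I lower it.

Emit:
step_arm:
  increments: "-0.0024 0.02 -0.0004 0 -1; -0.0024 0.035 -0.0004 0 -1; -0.0024 0.042 -0.0004 0 -1; -0.0024 0.046 -0.0004 0 -1; -0.0024 0.049 -0.0004 0 -1; -0.0024 0.049 -0.0004 0 -1; -0.0024 0.049 -0.0004 0 -1"

```text
clock: 10.3
ee_pos: [0.4912, 0.0699, 0.0742]
tcp_rot: [[-0.999, 0.001, 0.047], [-0.047, 0.0, -0.999], [-0.001, -1.0, -0.0]]
ft_force: [-0.2, -0.4, -1.5]
width: 0.0399
```

```bash
python3 plan.py c4 .069 -177.3;  python3 - <<'E'
from h import *
S=imaging.get_image("scene")
x,y,w,h=200,100,200,150
cv2.imwrite("pics/s5.png",cv2.resize(S["image"][y:y+h,x:x+w],None,fx=4,fy=4))
E
```

```text
c4 [0.4885 0.0693]
t 10.3 pos [0.4912 0.0699 0.0742] yaw -177.3 w 0.0399 F [-0.2 -0.4 -1.5]
-> inc x 0.0028 y 0.0052 z 0.0004 roll 0.000  rows>=1 j6 -28
```

View pics/s5.png

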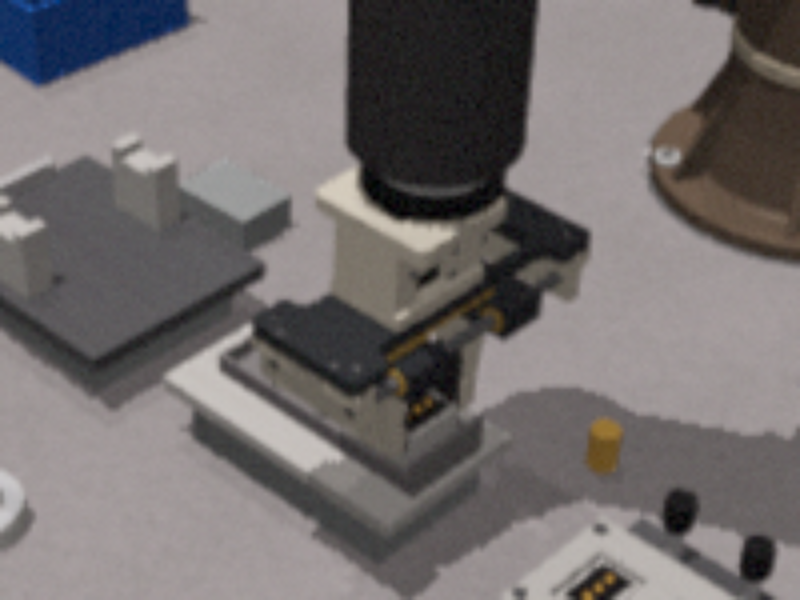

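Emit:
step_arm:
  increments: "0.0026 0.0025 0.0004 0 -1; 0.0026 0.005 0.0004 0 -1; 0.0026 0.005 0.0004 0 -1; 0.0026 0.005 0.0004 0 -1"

```text
clock: 10.75
ee_pos: [0.4881, 0.0691, 0.0686]
tcp_rot: [[-0.999, -0.0, 0.047], [-0.047, -0.0, -0.999], [0.0, -1.0, 0.0]]
ft_force: [-1.2, -0.6, 1.7]
width: 0.0391
```

Contact with the tray floor shows as about +3 N. I release and rise.

Emit:
step_arm:
  increments: "0 0 0 0 -0.08; 0 0 0 0 0.1; 0 0 0 0 0.1; 0 -0.01 0 0 0.1; 0 -0.04 0 0 0.1; 0 -0.08 0 0 -0.2; 0 -0.1 0 0 -1; 0 -0.1 0 0 -1; 0 -0.1 0 0 -1"

```text
clock: 11.65
ee_pos: [0.4883, 0.0693, 0.1695]
tcp_rot: [[-0.999, 0.001, 0.047], [-0.047, 0.001, -0.999], [-0.001, -1.0, -0.001]]
ft_force: [-0.7, -0.4, -1.2]
width: 0.0213
```

```bash
python3 plan.py .4375,.3728 .16 -177.2;  python3 - <<'E'
from h import *
S=imaging.get_image("scene")
x,y,w,h=200,100,200,150
cv2.imwrite("pics/s6.png",cv2.resize(S["image"][y:y+h,x:x+w],None,fx=4,fy=4))
E
```

```text
t 11.65 pos [0.4883 0.0693 0.1695] yaw -177.3 w 0.0213 F [-0.7 -0.4 -1.2]
-> inc x 0.0366 y 0.0097 z -0.3055 roll -0.002  rows>=7 j6 -28
```

View pics/s6.png

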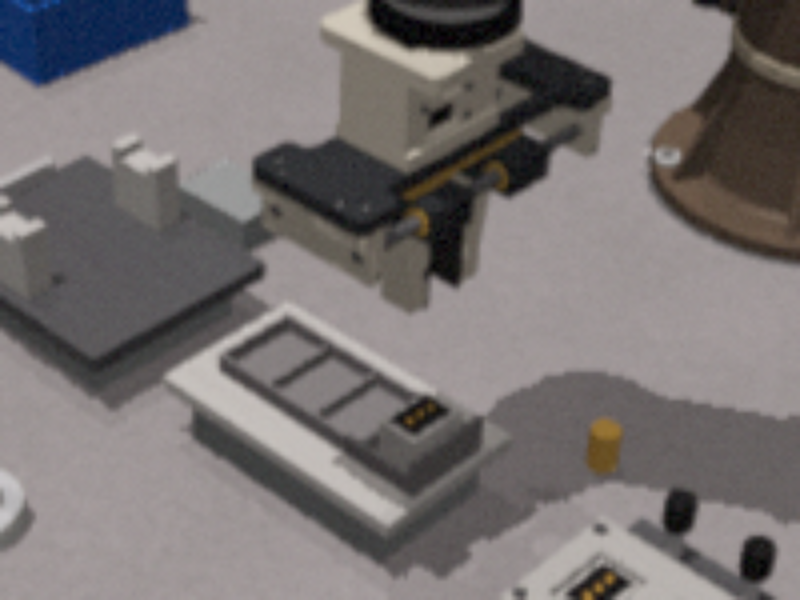

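Module 4 sits flat in compartment 4 at crop (420,420). Next I push handle 4 down.

Emit:
step_arm:
  increments: "0.0366 0.0097 -0.3055 0 -1; 0.0366 0.0097 -0.3055 0 -1; 0.0366 0.0097 -0.3055 0 -1; 0.0366 0.0097 -0.3055 0 -1; 0.0366 0.0097 -0.3055 0 -1; 0.0366 0.0097 -0.3055 0 -1; 0.0366 0.0097 -0.3055 0 -1; 0.0366 0.0097 -0.3055 0 -1; 0.0366 0.0097 -0.3055 0 -1"

```text
clock: 12.6
ee_pos: [0.4369, 0.3715, 0.1579]
tcp_rot: [[-0.999, -0.001, 0.047], [-0.047, -0.002, -0.999], [0.001, -1.0, 0.002]]
ft_force: [-0.0, -0.4, -0.3]
width: 0.0004
```

```bash
python3 plan.py .4375,.3728 .094 -177.2
```

```text
t 12.6 pos [0.4369 0.3715 0.1579] yaw -177.3 w 0.0004 F [-0.  -0.4 -0.3]
-> inc x -0.0007 y 0.0639 z -0.0014 roll -0.002  rows>=2 j6 -57
```

Emit:
step_arm:
  increments: "0 0.03 0 0 -1; 0 0.04 0 0 -1; 0 0.047 0 0 -1; 0 0.054 0 0 -1; 0 0.060 0 0 -1; 0 0.065 0 0 -1; 0 0.066 0 0 -1; 0 0.067 0 0 -1"

```text
clock: 13.4
ee_pos: [0.4378, 0.3724, 0.0948]
tcp_rot: [[-0.999, 0.001, 0.048], [-0.048, 0.0, -0.999], [-0.001, -1.0, 0.0]]
ft_force: [-10.6, -9.2, 35.0]
width: 0.0002
```

Handle 4 is fully down: TCP z is 0.0948 on a knob top of 0.095. Next is knob 3.

Emit:
step_arm:
  increments: "0 -0.03 0 0 -1; 0 -0.06 0 0 -0.32; 0 -0.065 0.05 -0.4 -0.32; 0 -0.065 0.05 -0.8 -0.32; 0 -0.065 0.05 -1.2 -0.32; 0 -0.065 0.05 -1.573 -0.32; 0 -0.065 0.05 -1.573 -0.32; 0 -0.065 0.05 -1.573 -0.32; 0 -0.065 0.05 -1.573 -0.32; 0 -0.065 0.05 -1.573 -0.32"

```text
clock: 14.4
ee_pos: [0.4399, 0.3233, 0.1569]
tcp_rot: [[-0.312, 0.0, 0.95], [-0.95, 0.001, -0.312], [-0.001, -1.0, 0.0]]
ft_force: [-0.5, -0.6, 0.1]
width: 0.0296
```

Emit:
step_arm:
  increments: "0 0 0 -0.286 -0.32; 0 0 0 -0.286 -0.32; 0 0 0 -0.286 -0.32; 0 0 0 -0.286 -0.32"

```text
clock: 14.8
ee_pos: [0.4398, 0.323, 0.1569]
tcp_rot: [[-0.042, 0.0, 0.999], [-0.999, 0.001, -0.042], [-0.001, -1.0, 0.0]]
ft_force: [0.0, -0.0, 0.8]
width: 0.0299
```

```bash
python3 plan.py .4402,.3230 .069 -87.2
```

```text
t 14.8 pos [0.4398 0.323  0.1569] yaw -92.4 w 0.0299 F [ 0.  -0.   0.8]
-> inc x -0.0000 y 0.0879 z 0.0004 roll -0.091  rows>=2 j6 31
```

Descend, grip and lift in one call, since the sequence is proven.

Emit:
step_arm:
  increments: "0 0.03 0.0004 -0.091 -0.32; 0 0.06 0.0004 -0.091 -0.32; 0 0.078 0.0004 -0.091 -0.32; 0 0.0875 0.0004 -0.091 -0.32; 0 0.0875 0.0004 -0.091 -0.32; 0 0.0875 0.0004 -0.091 -1; 0 0.0875 0.0004 -0.091 -1; 0 0.0875 0.0004 -0.091 -1; 0 0.0875 0.0004 -0.091 -1; 0 0.0875 0.0004 -0.091 -1"

```text
clock: 15.8
ee_pos: [0.4406, 0.3234, 0.0705]
tcp_rot: [[0.053, 0.001, 0.999], [-0.999, 0.002, 0.053], [-0.002, -1.0, 0.001]]
ft_force: [-1.4, 1.2, 5.8]
width: 0.0172
```

Emit:
step_arm:
  increments: "0 -0.006 0 0 -1; 0 -0.012 0 0 -1; 0 -0.018 0 0 -1; 0 -0.023 0 0 -1; 0 -0.027 0 0 -1; 0 -0.028 0 0 -1; 0 -0.028 0 0 -1"

```text
clock: 16.5
ee_pos: [0.4406, 0.3233, 0.0968]
tcp_rot: [[0.053, 0.001, 0.999], [-0.999, 0.001, 0.053], [-0.001, -1.0, 0.001]]
ft_force: [6.3, 4.9, -11.2]
width: 0.0169
```

Emit:
step_arm:
  increments: "0 0 0 0 -0.32; 0 0 0 0 -0.32; 0 -0.03 0 0 -0.32; 0 -0.06 0 0 0; 0.0005 -0.065 0.0699 0.15 0.32; 0.0005 -0.065 0.0699 0.3 0.32; 0.0005 -0.065 0.0699 0.45 0.32; 0.0005 -0.065 0.0699 0.6 0.32; 0.0005 -0.065 0.0699 0.75 0.32; 0.0005 -0.065 0.0699 0.9 0.32"

```text
clock: 17.5
ee_pos: [0.5097, 0.3254, 0.1626]
tcp_rot: [[-0.753, -0.001, 0.657], [-0.657, -0.001, -0.753], [0.001, -1.0, 0.0]]
ft_force: [-0.1, 0.3, 0.2]
width: 0.0577
```

```bash
python3 plan.py .5103,.3264 .155 -177.2
```

```text
t 17.5 pos [0.5097 0.3254 0.1626] yaw -138.9 w 0.0577 F [-0.1  0.3  0.2]
-> inc x -0.0011 y 0.0076 z -0.0004 roll 0.669  rows>=5 j6 -10
```

Emit:
step_arm:
  increments: "-0.001 0.01 -0.0004 0.669 0.32; -0.001 0.02 -0.0004 0.669 0.32; -0.001 0.02 -0.0004 0.669 0.32; -0.001 0.02 -0.0004 0.669 0.32; -0.001 0.02 -0.0004 0.669 0.32; -0.001 0.02 -0.0004 0.669 0.32; -0.001 0.02 -0.0004 0.669 0.32"

```text
clock: 18.2
ee_pos: [0.5102, 0.3267, 0.1426]
tcp_rot: [[-0.998, -0.0, 0.057], [-0.057, -0.0, -0.998], [0.0, -1.0, 0.0]]
ft_force: [0.7, 0.3, 1.0]
width: 0.0577
```

```bash
python3 plan.py .5103,.3264 .087 -177.2
```

```text
t 18.2 pos [0.5102 0.3267 0.1426] yaw -176.7 w 0.0577 F [0.7 0.3 1. ]
-> inc x -0.0000 y 0.0556 z 0.0003 roll 0.008  rows>=2 j6 -48
```

Emit:
step_arm:
  increments: "0 0.03 0.0003 0.008 0.32; 0 0.048 0.0003 0.008 0.32; 0 0.0556 0.0003 0.008 0.32; 0 0.0556 0.0003 0.008 0.32; 0 0.0556 0.0003 0.008 -1; 0 0.0556 0.0003 0.008 -1; 0 0.0556 0.0003 0.008 -1; 0 0.0556 0.0003 0.008 -1; 0 0.0556 0.0003 0.008 -1"

```text
clock: 19.1
ee_pos: [0.5108, 0.327, 0.0877]
tcp_rot: [[-0.999, 0.001, 0.047], [-0.047, 0.001, -0.999], [-0.001, -1.0, -0.001]]
ft_force: [0.3, 1.2, 4.0]
width: 0.0396
```

Emit:
step_arm:
  increments: "0 -0.01 0 0 -1; 0 -0.03 0 0 -1; 0 -0.06 0 0 -1; 0 -0.08 0 0 -1; 0 -0.08 0 0 -1; 0 -0.08 0 0 -1"

```text
clock: 19.7
ee_pos: [0.5103, 0.3265, 0.1673]
tcp_rot: [[-0.999, 0.0, 0.047], [-0.047, 0.001, -0.999], [-0.0, -1.0, -0.001]]
ft_force: [0.1, 0.9, -1.4]
width: 0.0394
```

```bash
python3 plan.py c3 .14 -177.3
```

```text
c3 [0.4903 0.0304]
t 19.7 pos [0.5103 0.3265 0.1673] yaw -177.3 w 0.0394 F [ 0.1  0.9 -1.4]
-> inc x 0.0338 y 0.0271 z 0.2949 roll -0.000  rows>=6 j6 -48
```

Emit:
step_arm:
  increments: "0.0338 0.01 0.2949 0 -1; 0.0338 0.01 0.2949 0 -1; 0.0338 0.01 0.2949 0 -1; 0.0338 0.01 0.2949 0 -1; 0.0338 0.01 0.2949 0 -1; 0.0338 0.01 0.2949 0 -1; 0.0338 0.03 0.2949 0 -1; 0.0338 0.06 0.2949 0 -1; 0.0338 0.06 0.2949 0 -1; 0.0338 0.06 0.2949 0 -1"

```text
clock: 20.7
ee_pos: [0.4899, 0.03, 0.1064]
tcp_rot: [[-0.999, -0.002, 0.047], [-0.047, -0.001, -0.999], [0.002, -1.0, 0.001]]
ft_force: [-0.8, -0.3, -0.2]
width: 0.0397
```

```bash
python3 plan.py c3 .0678 -177.3
```

```text
c3 [0.4903 0.0304]
t 20.7 pos [0.4899 0.03   0.1064] yaw -177.3 w 0.0397 F [-0.8 -0.3 -0.2]
-> inc x -0.0005 y 0.0386 z -0.0004 roll 0.000  rows>=1 j6 -24
```

Emit:
step_arm:
  increments: "0 0.015 0 0 -1; 0 0.025 0 0 -1; 0 0.032 0 0 -1; 0 0.036 0 0 -1; 0 0.0392 0 0 -1; 0 0.0392 0 0 -1; 0 0.0392 0 0 -1"

```text
clock: 21.4
ee_pos: [0.4908, 0.0305, 0.0679]
tcp_rot: [[-0.999, 0.0, 0.047], [-0.047, 0.0, -0.999], [-0.0, -1.0, -0.0]]
ft_force: [-1.1, 0.1, -1.3]
width: 0.0397
```

Emit:
step_arm:
  increments: "0 0.001 0 0 -0.08; 0 0.001 0 0 0.1; 0 0.001 0 0 0.1; 0 -0.02 0 0 0.1; 0 -0.05 0 0 0; 0 -0.09 0 0 -1; 0.0368 -0.09 -0.2946 0 -1; 0.0368 -0.09 -0.2946 0 -1; 0.0368 -0.09 -0.2946 0 -1; 0.0368 -0.09 -0.2946 0 -1"

```text
clock: 22.4
ee_pos: [0.4559, 0.2291, 0.1581]
tcp_rot: [[-0.999, 0.001, 0.046], [-0.046, 0.001, -0.999], [-0.001, -1.0, -0.001]]
ft_force: [1.1, 1.3, 0.3]
width: 0.0092
```

```bash
python3 plan.py .4402,.3230 .15 -177.3;  python3 - <<'E'
from h import *
S=imaging.get_image("scene")
x,y,w,h=200,100,200,150
cv2.imwrite("pics/s7.png",cv2.resize(S["image"][y:y+h,x:x+w],None,fx=4,fy=4))
E
```

```text
t 22.4 pos [0.4559 0.2291 0.1581] yaw -177.3 w 0.0092 F [1.1 1.3 0.3]
-> inc x 0.0113 y 0.0082 z -0.0945 roll -0.001  rows>=2 j6 -46
```

View pics/s7.png

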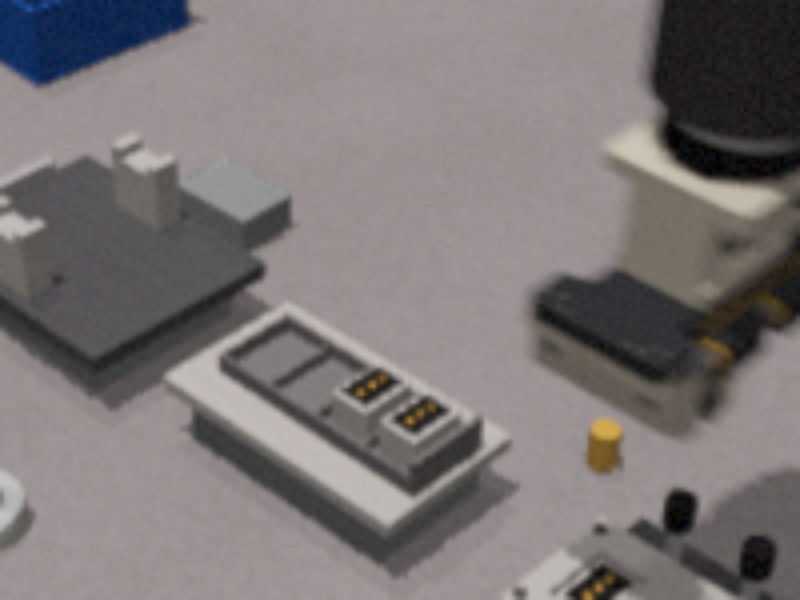

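Modules 4 and 3 sit upright in compartments 4 and 3, at crop (420,415) and (372,385).

Emit:
step_arm:
  increments: "0.0115 0.008 -0.0955 0 -1; 0.0115 0.02 -0.0955 0 -1; 0.0115 0.028 -0.0955 0 -1; 0.0115 0.028 -0.0955 0 -1"

```text
clock: 22.85
ee_pos: [0.4394, 0.3223, 0.128]
tcp_rot: [[-0.999, -0.002, 0.049], [-0.049, -0.003, -0.999], [0.002, -1.0, 0.002]]
ft_force: [0.6, -0.7, 0.2]
width: 0.0003
```

```bash
python3 plan.py .4402,.3230 .094 -177.3
```

```text
t 22.85 pos [0.4394 0.3223 0.128 ] yaw -177.2 w 0.0003 F [ 0.6 -0.7  0.2]
-> inc x -0.0009 y 0.0340 z -0.0007 roll 0.002  rows>=1 j6 -54
```

Emit:
step_arm:
  increments: "0 0.010 0 0 -1; 0 0.016 0 0 -1; 0 0.022 0 0 -1; 0 0.028 0 0 -1; 0 0.033 0 0 -1; 0 0.035 0 0 -1; 0 0.036 0 0 -1; 0 0.036 0 0 -1"

```text
clock: 23.65
ee_pos: [0.441, 0.3223, 0.0951]
tcp_rot: [[-0.999, 0.001, 0.048], [-0.048, 0.0, -0.999], [-0.001, -1.0, -0.0]]
ft_force: [-2.8, -1.4, 15.9]
width: 0.0006
```

Emit:
step_arm:
  increments: "0 -0.03 0 0 -1; 0.0007 -0.065 0.01 -0.1 -0.32; 0.0007 -0.065 0.0493 -0.25 -0.32; 0.0007 -0.065 0.0493 -0.4 -0.32; 0.0007 -0.065 0.0493 -0.55 -0.32; 0.0007 -0.065 0.0493 -0.7 -0.32; 0.0007 -0.065 0.0493 -0.85 -0.32; 0.0007 -0.065 0.0493 -1 -0.32; 0.0007 -0.065 0.0493 -1.15 -0.32; 0.0007 -0.065 0.0493 -1.3 -0.32"

```text
clock: 24.65
ee_pos: [0.4415, 0.272, 0.1578]
tcp_rot: [[-0.216, -0.002, 0.976], [-0.976, -0.002, -0.216], [0.002, -1.0, -0.001]]
ft_force: [0.7, 0.3, -0.0]
width: 0.0296
```

Emit:
step_arm:
  increments: "0 0 0 -0.15 -0.32; 0 0 0 -0.273 -0.32; 0 0 0 -0.273 -0.32; 0 0 0 -0.273 -0.32"

```text
clock: 25.05
ee_pos: [0.4418, 0.2724, 0.1581]
tcp_rot: [[0.045, -0.001, 0.999], [-0.999, -0.001, 0.045], [0.001, -1.0, -0.001]]
ft_force: [-0.2, 0.4, -0.3]
width: 0.0298
```

```bash
python3 plan.py .4426,.2730 .069 -87.2
```

```text
t 25.05 pos [0.4418 0.2724 0.1581] yaw -87.4 w 0.0298 F [-0.2  0.4 -0.3]
-> inc x -0.0006 y 0.0891 z 0.0010 roll -0.004  rows>=2 j6 39
```

Emit:
step_arm:
  increments: "-0.0006 0.03 0.0008 0 -0.32; -0.0006 0.06 0.0008 0 -0.32; -0.0006 0.078 0.0008 0 -0.32; -0.0006 0.0885 0.0008 0 -0.32; -0.0006 0.0885 0.0008 0 -0.32; -0.0006 0.0885 0.0008 0 -1; -0.0006 0.0885 0.0008 0 -1; -0.0006 0.0885 0.0008 0 -1; -0.0006 0.0885 0.0008 0 -1; -0.0006 0.0885 0.0008 0 -1"

```text
clock: 26.05
ee_pos: [0.4433, 0.2736, 0.0711]
tcp_rot: [[0.049, 0.001, 0.999], [-0.999, 0.0, 0.049], [-0.0, -1.0, 0.001]]
ft_force: [1.7, -3.7, 6.9]
width: 0.0169
```

Emit:
step_arm:
  increments: "0 -0.006 0 0 -1; 0 -0.012 0 0 -1; 0 -0.018 0 0 -1; 0 -0.023 0 0 -1; 0 -0.027 0 0 -1; 0 -0.028 0 0 -1; 0 -0.028 0 0 -1"

```text
clock: 26.75
ee_pos: [0.4433, 0.2736, 0.0974]
tcp_rot: [[0.049, 0.0, 0.999], [-0.999, 0.0, 0.049], [-0.0, -1.0, 0.0]]
ft_force: [8.6, -1.5, -13.2]
width: 0.0172
```

Emit:
step_arm:
  increments: "0 0 0 0 -0.32; 0 0 0 0 -0.32; 0 -0.03 0 0 -0.32; 0 -0.06 0 0 0; 0.0006 -0.065 0.0694 0.15 0.32; 0.0006 -0.065 0.0694 0.3 0.32; 0.0006 -0.065 0.0694 0.45 0.32; 0.0006 -0.065 0.0694 0.6 0.32; 0.0006 -0.065 0.0694 0.75 0.32; 0.0006 -0.065 0.0694 0.9 0.32"

```text
clock: 27.75
ee_pos: [0.5121, 0.2768, 0.1635]
tcp_rot: [[-0.756, 0.0, 0.655], [-0.655, 0.001, -0.756], [-0.001, -1.0, -0.0]]
ft_force: [-0.4, 0.7, 0.3]
width: 0.0581
```

Emit:
step_arm:
  increments: "0 0.01 0 0.15 0.32; 0 0.02 0 0.3 0.32; 0 0.02 0 0.45 0.32; 0 0.02 0 0.6 0.32; 0 0.02 0 0.669 0.32; 0 0.02 0 0.669 0.32; 0 0.02 0 0.669 0.32"

```text
clock: 28.45
ee_pos: [0.5121, 0.2767, 0.1434]
tcp_rot: [[-0.999, 0.0, 0.053], [-0.053, 0.001, -0.999], [-0.0, -1.0, -0.001]]
ft_force: [-0.7, -0.1, 1.1]
width: 0.0578
```

```bash
python3 plan.py .5127,.2764 .087 -177.2
```

```text
t 28.45 pos [0.5121 0.2767 0.1434] yaw -176.9 w 0.0578 F [-0.7 -0.1  1.1]
-> inc x -0.0005 y 0.0564 z 0.0004 roll 0.005  rows>=2 j6 -45
```

Emit:
step_arm:
  increments: "0 0.03 0.0003 0.005 0.32; 0 0.048 0.0003 0.005 0.32; 0 0.0564 0.0003 0.005 0.32; 0 0.0564 0.0003 0.005 0.32; 0 0.0564 0.0003 0.005 -1; 0 0.0564 0.0003 0.005 -1; 0 0.0564 0.0003 0.005 -1; 0 0.0564 0.0003 0.005 -1; 0 0.0564 0.0003 0.005 -1"

```text
clock: 29.35
ee_pos: [0.5127, 0.2766, 0.0876]
tcp_rot: [[-0.999, 0.001, 0.046], [-0.046, 0.001, -0.999], [-0.001, -1.0, -0.001]]
ft_force: [0.2, 0.8, 2.4]
width: 0.0395
```

Emit:
step_arm:
  increments: "0 -0.01 0 0 -1; 0 -0.03 0 0 -1; 0 -0.06 0 0 -1; 0 -0.08 0 0 -1; 0 -0.08 0 0 -1; 0 -0.08 0 0 -1"

```text
clock: 29.95
ee_pos: [0.512, 0.2761, 0.1672]
tcp_rot: [[-0.999, 0.0, 0.046], [-0.046, 0.001, -0.999], [-0.0, -1.0, -0.001]]
ft_force: [0.1, 0.2, -0.6]
width: 0.0396
```

```bash
python3 plan.py c2 .14 -177.3
```

```text
c2 [ 0.4921 -0.0086]
t 29.95 pos [0.512  0.2761 0.1672] yaw -177.4 w 0.0396 F [ 0.1  0.2 -0.6]
-> inc x 0.0329 y 0.0270 z 0.2835 roll -0.001  rows>=6 j6 -45
```

Emit:
step_arm:
  increments: "0.0329 0.01 0.2835 0 -1; 0.0329 0.01 0.2835 0 -1; 0.0329 0.01 0.2835 0 -1; 0.0329 0.01 0.2835 0 -1; 0.0329 0.01 0.2835 0 -1; 0.0329 0.01 0.2835 0 -1; 0.0329 0.03 0.2835 0 -1; 0.0329 0.06 0.2835 0 -1; 0.0329 0.06 0.2835 0 -1; 0.0329 0.06 0.2835 0 -1"

```text
clock: 30.95
ee_pos: [0.4917, -0.0089, 0.1063]
tcp_rot: [[-0.999, -0.003, 0.046], [-0.046, -0.001, -0.999], [0.003, -1.0, 0.001]]
ft_force: [0.6, -0.1, -0.7]
width: 0.0395
```

```bash
python3 plan.py c2 .0676 -177.3
```

```text
c2 [ 0.4921 -0.0086]
t 30.95 pos [ 0.4917 -0.0089  0.1063] yaw -177.4 w 0.0395 F [ 0.6 -0.1 -0.7]
-> inc x -0.0005 y 0.0387 z -0.0003 roll -0.001  rows>=1 j6 -19
```

Emit:
step_arm:
  increments: "0 0.015 0 0 -1; 0 0.025 0 0 -1; 0 0.032 0 0 -1; 0 0.036 0 0 -1; 0 0.0393 0 0 -1; 0 0.0393 0 0 -1; 0 0.0393 0 0 -1"

```text
clock: 31.65
ee_pos: [0.4926, -0.0084, 0.0677]
tcp_rot: [[-0.999, 0.001, 0.046], [-0.046, 0.0, -0.999], [-0.001, -1.0, -0.0]]
ft_force: [-0.1, 0.2, -1.4]
width: 0.0395
```

Emit:
step_arm:
  increments: "0 0.001 0 0 -0.08; 0 0.001 0 0 0.1; 0 0.001 0 0 0.1; 0 -0.02 0 0 0.1; 0 -0.05 0 0 0; 0 -0.09 0 0 -1; 0.0366 -0.09 -0.2836 0 -1; 0.0366 -0.09 -0.2836 0 -1; 0.0366 -0.09 -0.2836 0 -1; 0.0366 -0.09 -0.2836 0 -1"

```text
clock: 32.65
ee_pos: [0.4571, 0.1901, 0.1579]
tcp_rot: [[-0.999, 0.001, 0.045], [-0.045, 0.001, -0.999], [-0.001, -1.0, -0.001]]
ft_force: [1.0, -0.0, 0.5]
width: 0.0094
```

```bash
python3 plan.py .4430,.2732 .13 -177.3;  python3 - <<'E'
from h import *
S=imaging.get_image("scene")
x,y,w,h=200,100,200,150
cv2.imwrite("pics/s8.png",cv2.resize(S["image"][y:y+h,x:x+w],None,fx=4,fy=4))
E
```

```text
t 32.65 pos [0.4571 0.1901 0.1579] yaw -177.4 w 0.0094 F [ 1.  -0.   0.5]
-> inc x 0.0103 y 0.0280 z -0.0836 roll -0.002  rows>=2 j6 -43
```

View pics/s8.png

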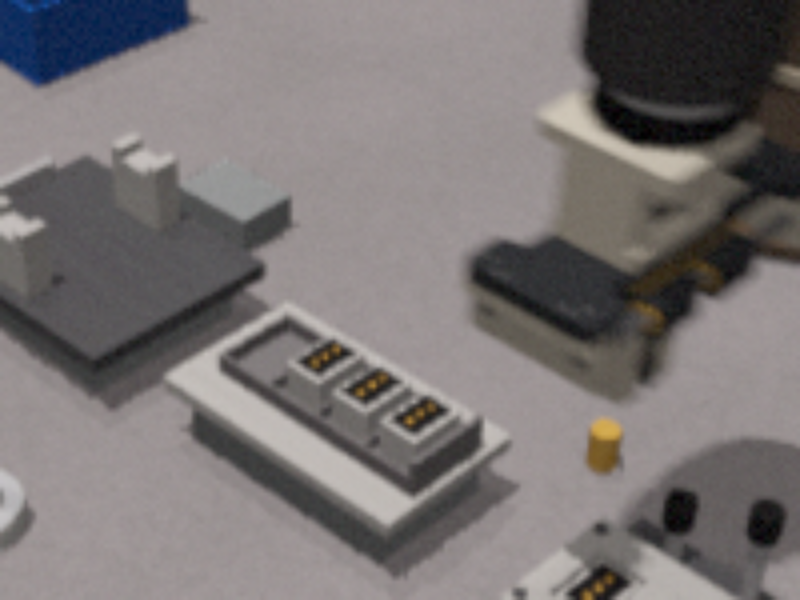

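Three modules sit upright in compartments 2 to 4, at crop (325,355), (372,385) and (420,413). Next I push handle 2 down.

Emit:
step_arm:
  increments: "0.0103 0.005 -0.0845 0 -1; 0.0103 0.02 -0.0845 0 -1; 0.0103 0.028 -0.0845 0 -1; 0.0103 0.028 -0.0845 0 -1; 0.0103 0.037 -0.0845 0 -1; 0.0103 0.043 -0.0845 0 -1; 0.0103 0.050 -0.0845 0 -1; 0.0103 0.056 -0.0845 0 -1; 0.0103 0.061 -0.0845 0 -1; 0.0103 0.064 -0.0845 0 -1"

```text
clock: 33.7
ee_pos: [0.4441, 0.2724, 0.0946]
tcp_rot: [[-0.999, 0.001, 0.047], [-0.047, -0.0, -0.999], [-0.001, -1.0, 0.0]]
ft_force: [-14.2, -3.3, 42.8]
width: 0.0009
```

Emit:
step_arm:
  increments: "0 0 0 0 -1; 0 0 0 0 -1"

```text
clock: 33.9
ee_pos: [0.4441, 0.2724, 0.095]
tcp_rot: [[-0.999, 0.001, 0.047], [-0.047, 0.0, -0.999], [-0.001, -1.0, -0.0]]
ft_force: [-4.1, -2.1, 18.8]
width: 0.0007
```

Emit:
step_arm:
  increments: "0 -0.03 0 0 -1; 0.001 -0.065 0.01 -0.1 -0.32; 0.001 -0.065 0.0492 -0.25 -0.32; 0.001 -0.065 0.0492 -0.4 -0.32; 0.001 -0.065 0.0492 -0.55 -0.32; 0.001 -0.065 0.0492 -0.7 -0.32; 0.001 -0.065 0.0492 -0.85 -0.32; 0.001 -0.065 0.0492 -1 -0.32; 0.001 -0.065 0.0492 -1.15 -0.32; 0.001 -0.065 0.0492 -1.3 -0.32"

```text
clock: 34.9
ee_pos: [0.4442, 0.2223, 0.1576]
tcp_rot: [[-0.217, -0.002, 0.976], [-0.976, -0.001, -0.217], [0.002, -1.0, -0.001]]
ft_force: [0.3, 0.2, -0.5]
width: 0.03
```

Emit:
step_arm:
  increments: "0 0 0 -0.15 -0.32; 0 0 0 -0.273 -0.32; 0 0 0 -0.273 -0.32; 0 0 0 -0.273 -0.32"

```text
clock: 35.3
ee_pos: [0.4444, 0.2227, 0.1579]
tcp_rot: [[0.044, -0.001, 0.999], [-0.999, -0.001, 0.044], [0.001, -1.0, -0.001]]
ft_force: [0.1, -0.0, -0.9]
width: 0.0294
```

```bash
python3 plan.py .4455,.2232 .069 -87.2
```

```text
t 35.3 pos [0.4444 0.2227 0.1579] yaw -87.5 w 0.0294 F [ 0.1 -0.  -0.9]
-> inc x -0.0006 y 0.0889 z 0.0012 roll -0.005  rows>=2 j6 43
```

Emit:
step_arm:
  increments: "-0.0004 0.03 0.0006 0 -0.32; -0.0004 0.06 0.0006 0 -0.32; -0.0004 0.078 0.0006 0 -0.32; -0.0004 0.0885 0.0006 0 -0.32; -0.0004 0.0885 0.0006 0 -0.32; -0.0004 0.0885 0.0006 0 -1; -0.0004 0.0885 0.0006 0 -1; -0.0004 0.0885 0.0006 0 -1; -0.0004 0.0885 0.0006 0 -1; -0.0004 0.0885 0.0006 0 -1"

```text
clock: 36.3
ee_pos: [0.4459, 0.2237, 0.0709]
tcp_rot: [[0.048, 0.001, 0.999], [-0.999, 0.001, 0.048], [-0.001, -1.0, 0.001]]
ft_force: [0.2, -3.0, 7.1]
width: 0.0168
```

Emit:
step_arm:
  increments: "0 -0.006 0 0 -1; 0 -0.012 0 0 -1; 0 -0.018 0 0 -1; 0 -0.023 0 0 -1; 0 -0.027 0 0 -1; 0 -0.028 0 0 -1; 0 -0.028 0 0 -1"

```text
clock: 37.0
ee_pos: [0.4458, 0.2236, 0.0972]
tcp_rot: [[0.048, 0.001, 0.999], [-0.999, 0.0, 0.048], [-0.0, -1.0, 0.001]]
ft_force: [9.5, -0.5, -14.3]
width: 0.0172
```

Emit:
step_arm:
  increments: "0 0 0 0 -0.32; 0 0 0 0 -0.32; 0 -0.03 0 0 -0.32; 0 -0.06 0 0 0; 0.0006 -0.065 0.0694 0.15 0.32; 0.0006 -0.065 0.0694 0.3 0.32; 0.0006 -0.065 0.0694 0.45 0.32; 0.0006 -0.065 0.0694 0.6 0.32; 0.0006 -0.065 0.0694 0.75 0.32; 0.0006 -0.065 0.0694 0.9 0.32"

```text
clock: 38.0
ee_pos: [0.5146, 0.2266, 0.1632]
tcp_rot: [[-0.757, 0.0, 0.654], [-0.654, 0.001, -0.757], [-0.0, -1.0, -0.0]]
ft_force: [-0.2, 0.4, 0.9]
width: 0.0581
```

Emit:
step_arm:
  increments: "0 0.01 0 0.15 0.32; 0 0.02 0 0.3 0.32; 0 0.02 0 0.45 0.32; 0 0.02 0 0.6 0.32; 0 0.02 0 0.669 0.32; 0 0.02 0 0.669 0.32; 0 0.02 0 0.669 0.32"

```text
clock: 38.7
ee_pos: [0.5147, 0.2266, 0.1432]
tcp_rot: [[-0.999, 0.0, 0.052], [-0.052, 0.0, -0.999], [-0.0, -1.0, -0.0]]
ft_force: [-0.3, 0.3, 0.4]
width: 0.058
```

```bash
python3 plan.py .5151,.2265 .087 -177.2
```

```text
t 38.7 pos [0.5147 0.2266 0.1432] yaw -177.0 w 0.058 F [-0.3  0.3  0.4]
-> inc x -0.0004 y 0.0562 z 0.0001 roll 0.004  rows>=2 j6 -41
```

Emit:
step_arm:
  increments: "0 0.03 0 0.004 0.32; 0 0.048 0 0.004 0.32; 0 0.0562 0 0.004 0.32; 0 0.0562 0 0.004 0.32; 0 0.0562 0 0.004 -1; 0 0.0562 0 0.004 -1; 0 0.0562 0 0.004 -1; 0 0.0562 0 0.004 -1; 0 0.0562 0 0.004 -1"

```text
clock: 39.6
ee_pos: [0.5152, 0.2267, 0.0875]
tcp_rot: [[-0.999, 0.001, 0.046], [-0.046, 0.001, -0.999], [-0.001, -1.0, -0.001]]
ft_force: [-1.2, 0.8, 3.8]
width: 0.0396
```

Emit:
step_arm:
  increments: "0 -0.01 0 0 -1; 0 -0.03 0 0 -1; 0 -0.06 0 0 -1; 0 -0.08 0 0 -1; 0 -0.08 0 0 -1; 0 -0.08 0 0 -1"

```text
clock: 40.2
ee_pos: [0.5145, 0.2263, 0.1672]
tcp_rot: [[-0.999, 0.0, 0.046], [-0.046, 0.001, -0.999], [-0.0, -1.0, -0.001]]
ft_force: [-0.7, -0.8, -1.8]
width: 0.0397
```

```bash
python3 plan.py c1 .14 -177.3
```

```text
c1 [ 0.4939 -0.0475]
t 40.2 pos [0.5145 0.2263 0.1672] yaw -177.4 w 0.0397 F [-0.7 -0.8 -1.8]
-> inc x 0.0330 y 0.0270 z 0.2726 roll -0.001  rows>=6 j6 -41
```

Emit:
step_arm:
  increments: "0.033 0.01 0.2726 0 -1; 0.033 0.01 0.2726 0 -1; 0.033 0.01 0.2726 0 -1; 0.033 0.01 0.2726 0 -1; 0.033 0.01 0.2726 0 -1; 0.033 0.01 0.2726 0 -1; 0.033 0.03 0.2726 0 -1; 0.033 0.06 0.2726 0 -1; 0.033 0.06 0.2726 0 -1; 0.033 0.06 0.2726 0 -1"

```text
clock: 41.2
ee_pos: [0.4935, -0.0478, 0.1063]
tcp_rot: [[-0.999, -0.003, 0.046], [-0.046, -0.001, -0.999], [0.003, -1.0, 0.001]]
ft_force: [0.4, 0.2, 0.9]
width: 0.0396
```

```bash
python3 plan.py c1 .0676 -177.3
```

```text
c1 [ 0.4939 -0.0475]
t 41.2 pos [ 0.4935 -0.0478  0.1063] yaw -177.4 w 0.0396 F [0.4 0.2 0.9]
-> inc x -0.0005 y 0.0387 z -0.0002 roll -0.001  rows>=1 j6 -15
```

Emit:
step_arm:
  increments: "0 0.015 0 0 -1; 0 0.025 0 0 -1; 0 0.032 0 0 -1; 0 0.036 0 0 -1; 0 0.0393 0 0 -1; 0 0.0393 0 0 -1; 0 0.0393 0 0 -1"

```text
clock: 41.9
ee_pos: [0.4946, -0.0474, 0.0677]
tcp_rot: [[-0.999, 0.001, 0.046], [-0.046, 0.0, -0.999], [-0.001, -1.0, -0.0]]
ft_force: [0.3, -0.5, -0.7]
width: 0.0396
```

Emit:
step_arm:
  increments: "0 0.001 0 0 -0.08; 0 0.001 0 0 0.1; 0 0.001 0 0 0.1; 0 -0.02 0 0 0.1; 0 -0.05 0 0 0; 0 -0.09 0 0 -1; 0.036 -0.09 -0.2725 0 -1; 0.036 -0.09 -0.2725 0 -1; 0.036 -0.09 -0.2725 0 -1; 0.036 -0.09 -0.2725 0 -1"

```text
clock: 42.9
ee_pos: [0.4584, 0.151, 0.1579]
tcp_rot: [[-0.999, 0.001, 0.045], [-0.045, 0.001, -0.999], [-0.001, -1.0, -0.001]]
ft_force: [1.7, 1.3, -0.2]
width: 0.0094
```

```bash
python3 plan.py .4457,.2232 .13 -177.3;  python3 - <<'E'
from h import *
S=imaging.get_image("scene")
x,y,w,h=200,100,200,150
cv2.imwrite("pics/s9.png",cv2.resize(S["image"][y:y+h,x:x+w],None,fx=4,fy=4))
E
```

```text
t 42.9 pos [0.4584 0.151  0.1579] yaw -177.4 w 0.0094 F [ 1.7  1.3 -0.2]
-> inc x 0.0095 y 0.0279 z -0.0727 roll -0.002  rows>=2 j6 -39
```

View pics/s9.png

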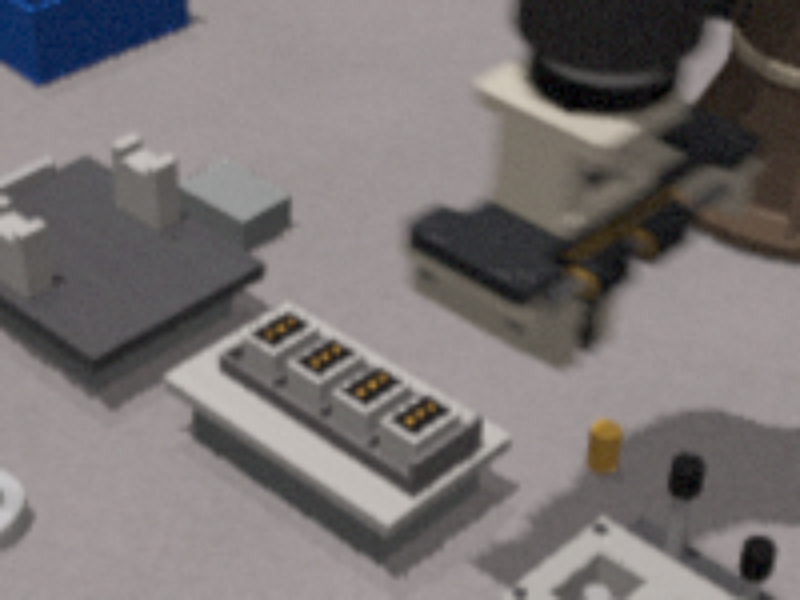

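All four modules sit upright in the tray, from crop (280,328) to (420,413). Handle 1 goes down next.

Emit:
step_arm:
  increments: "0.0095 0.005 -0.0735 0 -1; 0.0095 0.02 -0.0735 0 -1; 0.0095 0.028 -0.0735 0 -1; 0.0095 0.028 -0.0735 0 -1; 0.0095 0.037 -0.0735 0 -1; 0.0095 0.043 -0.0735 0 -1; 0.0095 0.050 -0.0735 0 -1; 0.0095 0.056 -0.0735 0 -1; 0.0095 0.060 -0.0735 0 -1; 0.0095 0.061 -0.0735 0 -1"

```text
clock: 43.95
ee_pos: [0.4466, 0.2223, 0.0963]
tcp_rot: [[-0.999, 0.001, 0.046], [-0.046, -0.0, -0.999], [-0.001, -1.0, 0.0]]
ft_force: [3.3, -0.4, 3.8]
width: 0.0003
```

Emit:
step_arm:
  increments: "0 0.001 0 0 -1; 0 0.002 0 0 -1; 0 0.002 0 0 -1"

```text
clock: 44.25
ee_pos: [0.4466, 0.2224, 0.0952]
tcp_rot: [[-0.999, 0.001, 0.046], [-0.046, 0.0, -0.999], [-0.001, -1.0, -0.0]]
ft_force: [2.0, -1.0, 8.0]
width: 0.0007
```

Emit:
step_arm:
  increments: "0 0.0005 0 0 -1; 0 0.001 0 0 -1; 0 0.001 0 0 -1; 0 -0.02 0 0 -1; 0 -0.05 0 0 -1; 0 -0.08 0 0 -1; 0 -0.08 0.05 0 -1; 0 -0.08 0.05 0 -1; 0 -0.08 0.05 0 -1; 0 -0.08 0.05 0 -1"

```text
clock: 45.25
ee_pos: [0.448, 0.1723, 0.174]
tcp_rot: [[-0.999, -0.001, 0.046], [-0.046, -0.001, -0.999], [0.001, -1.0, 0.001]]
ft_force: [-0.8, 0.7, -0.4]
width: 0.0003
```

```bash
cat > m2.py <<'E'
from h import *
import sys
T=imaging.get_image("top");S=imaging.get_image("scene"); tag=sys.argv[1]
tq=tuple(float(v) for v in sys.argv[2].split(",")); z=float(sys.argv[3])
mods=sum([rect(.020,.014,.029,0,y) for y in(-.0585,-.0195,.0195,.0585)],[])
tr=up(TRAY+[((-.03,.0835,.026),(.03,.0835,.026))],z)
st=STAGE+[((-.04,-.087,.060),(.04,-.087,.060))]
sup=sum([rect(.010,.023,.098,x,-.005) for x in(-.056,.056)],[])
R={}
for n,s,q in(("tray",tr,tq),("shelf",SHELF,(.4945,.0037,.05)),("stage",st,(.5037,-.226,.035)),("stsup",st+sup,(.5037,-.226,.035))):
    for nm,ps in(("T",[T]),("S",[S]),("TS",[T,S])):
        r,v=fit(ps,s,q,(.006,.006,.03)); print(n,nm,np.round(r,4),round(v,1)); R[n+nm]=r
it=[(R["trayTS"],tr,(255,0,255)),(R["shelfTS"],SHELF,(0,255,0)),(R["stsupTS"],st+sup,(0,255,255)),(R["trayTS"],[((0,-.0795,z+.014),(0,-.4,z+.014))],(255,0,255))]
overlay(T,it,(255,175,190,90),f"pics/{tag}T.png",4)
overlay(S,it,(170,115,165,125),f"pics/{tag}S.png",4)
E
python3 m2.py p1 .4912,.0109,.047 .05; python3 plan.py .4856,.131 .15 -177.3
```

```text
tray T [0.4905 0.0113 0.047 ] 36.2
tray S [0.4923 0.0094 0.0585] 36.6
tray TS [0.4913 0.0103 0.047 ] 71.2
shelf T [0.4943 0.0039 0.0545] 42.2
shelf S [0.5005 0.004  0.08  ] 38.3
shelf TS [0.4944 0.0037 0.0544] 77.7
stage T [ 0.5046 -0.226   0.0241] 25.5
stage S [ 0.5042 -0.2301  0.0502] 26.4
stage TS [ 0.5039 -0.2286  0.0473] 50.0
stsup T [ 0.5039 -0.2273  0.0348] 30.2
stsup S [ 0.5073 -0.2299  0.0649] 27.6
stsup TS [ 0.5042 -0.2292  0.048 ] 57.1
t 45.35 pos [0.4481 0.1727 0.174 ] yaw -177.3 w 0.0005 F [ 0.   0.7 -0.2]
-> inc x -0.0355 y 0.0240 z 0.0434 roll -0.001  rows>=2 j6 -42
```

View pics/p1T.png

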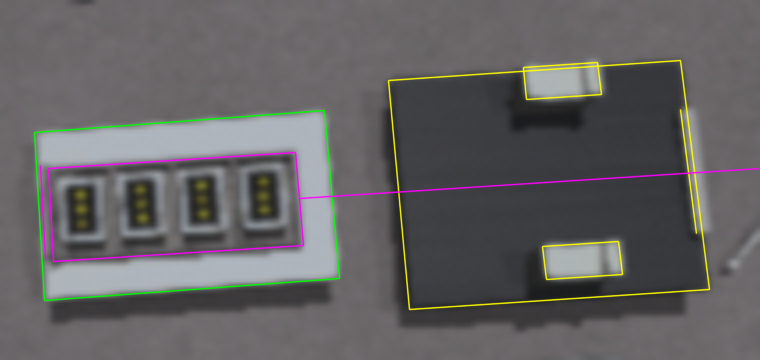

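View pics/p1S.png

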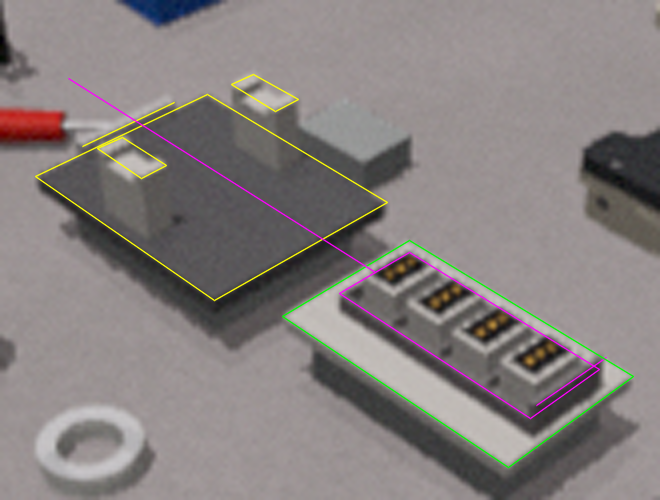

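The tray (heading about 0.047) already lines up with the stage (about 0.048), and its axis runs midway between the supports with about 1 mm of lateral offset. All four modules are seated. I go behind the push plate next.

Emit:
step_arm:
  increments: "-0.0355 0.024 0.0434 0 -0.55; -0.0355 0.024 0.0434 0 -0.55; -0.0355 0.06 0.0434 0 -0.55; -0.0355 0.09 0.0434 0 -0.55; -0.0355 0.09 0.0434 0 -0.55; -0.0355 0.09 0.0434 0 -0.55"

```text
clock: 45.95
ee_pos: [0.4859, 0.1309, 0.0845]
tcp_rot: [[-0.999, -0.001, 0.047], [-0.047, -0.001, -0.999], [0.001, -1.0, 0.001]]
ft_force: [-0.1, -0.8, 0.5]
width: 0.0197
```

```bash
python3 plan.py .4858,.127 .057 -177.3;  python3 - <<'E'
from h import *
S=imaging.get_image("scene")
x,y,w,h=200,100,200,150
cv2.imwrite("pics/s10.png",cv2.resize(S["image"][y:y+h,x:x+w],None,fx=4,fy=4))
E
```

```text
t 45.95 pos [0.4859 0.1309 0.0845] yaw -177.3 w 0.0197 F [-0.1 -0.8  0.5]
-> inc x 0.0002 y 0.0275 z 0.0038 roll -0.000  rows>=1 j6 -35
```

View pics/s10.png

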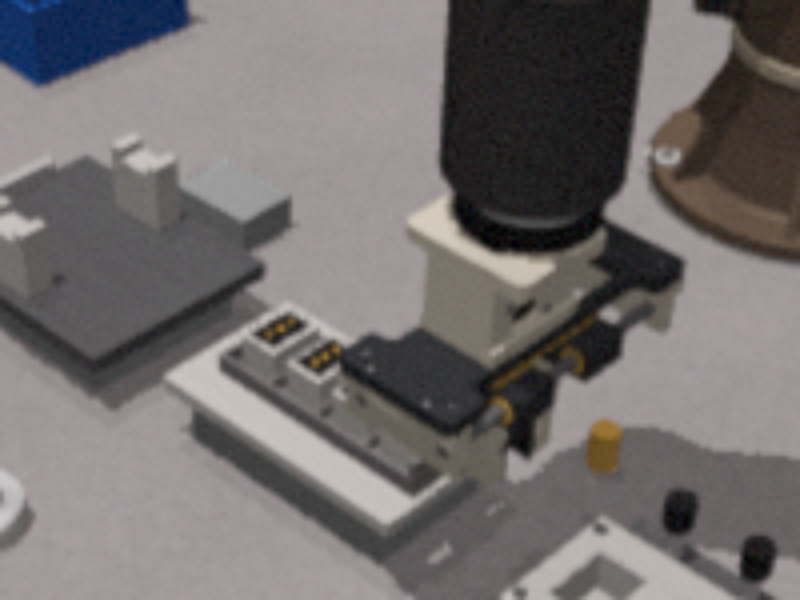

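Emit:
step_arm:
  increments: "0 0.015 0 0 -0.55; 0 0.0275 0 0 -0.55; 0 0.0275 0 0 -0.55; 0 0.0275 0.004 0 -0.55; 0 0.0275 0.010 0 -0.55; 0 0.0275 0.016 0 -0.55; 0 0.0275 0.022 0 -0.55; 0 0.0275 0.028 0 -0.55; 0 0.0275 0.034 0 -0.55; 0 0.0275 0.040 0 -0.55"

```text
clock: 47.0
ee_pos: [0.4884, 0.0909, 0.0573]
tcp_rot: [[-0.999, 0.001, 0.046], [-0.046, 0.001, -0.999], [-0.001, -1.0, -0.001]]
ft_force: [-0.2, 5.0, 1.7]
width: 0.0198
```

Emit:
step_arm:
  increments: "0 0 0.006 0 -0.55; 0 0 0.012 0 -0.55; 0 0 0.018 0 -0.55; 0 0 0.024 0 -0.55; 0 0 0.030 0 -0.55; 0 0 0.036 0 -0.55; 0 0 0.042 0 -0.55; 0 0 0.048 0 -0.55; 0 0 0.054 0 -0.55; 0 0 0.060 0 -0.55"

```text
clock: 48.0
ee_pos: [0.4911, 0.0308, 0.0573]
tcp_rot: [[-0.999, 0.001, 0.046], [-0.046, 0.001, -0.999], [-0.001, -1.0, -0.001]]
ft_force: [-1.4, 4.7, 3.7]
width: 0.0201
```

Run:
```python
from h import *
s=status.sense();print(s["ee_pos"],s["ft_force"])
S=imaging.get_image("scene")
x,y,w,h=170,100,200,150
cv2.imwrite("pics/s11.png",cv2.resize(S["image"][y:y+h,x:x+w],None,fx=4,fy=4))
```

```text
[0.49107487 0.03081122 0.05730925] [-1.40255231  4.73278143  3.6900064 ]
```

View pics/s11.png

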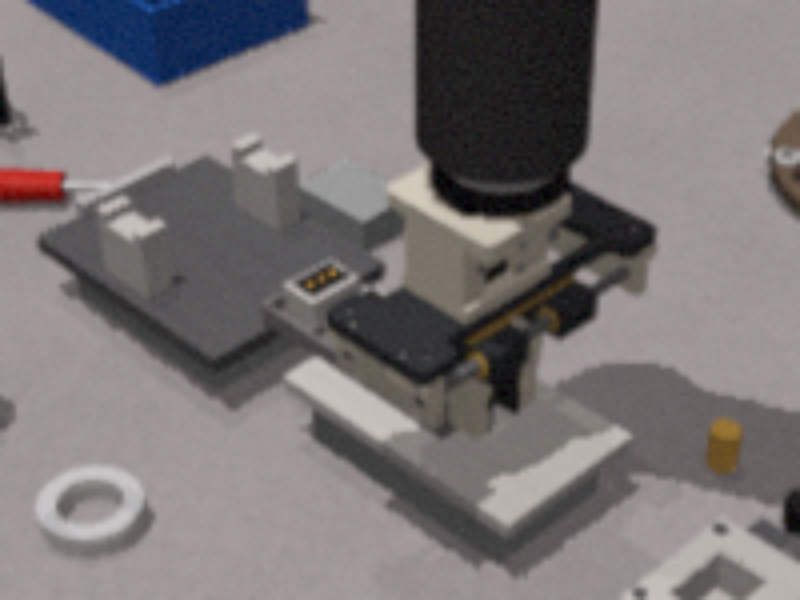

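The tray's front end is already on the stage at crop (290,300), with the push force steady at about 5 N. I keep going.

Emit:
step_arm:
  increments: "0 0 0.007 0 -0.55; 0 0 0.014 0 -0.55; 0 0 0.021 0 -0.55; 0 0 0.028 0 -0.55; 0 0 0.035 0 -0.55; 0 0 0.042 0 -0.55; 0 0 0.049 0 -0.55; 0 0 0.056 0 -0.55; 0 0 0.063 0 -0.55; 0 0 0.070 0 -0.55"

```text
clock: 49.05
ee_pos: [0.4936, -0.0395, 0.0569]
tcp_rot: [[-0.999, -0.0, 0.046], [-0.046, 0.0, -0.999], [0.0, -1.0, -0.0]]
ft_force: [-0.7, 3.2, 1.7]
width: 0.0198
```

Emit:
step_arm:
  increments: "0 0 0.007 0 -0.55; 0 0 0.014 0 -0.55; 0 0 0.021 0 -0.55; 0 0 0.028 0 -0.55; 0 0 0.035 0 -0.55; 0 0 0.042 0 -0.55; 0 0 0.049 0 -0.55; 0 0 0.056 0 -0.55; 0 0 0.063 0 -0.55; 0 0 0.070 0 -0.55"

```text
clock: 50.05
ee_pos: [0.4968, -0.1097, 0.0569]
tcp_rot: [[-0.999, -0.0, 0.046], [-0.046, -0.0, -0.999], [0.0, -1.0, 0.0]]
ft_force: [-0.4, 2.5, -2.1]
width: 0.0197
```

Run:
```python
from h import *
S=imaging.get_image("scene")
x,y,w,h=170,100,200,150
cv2.imwrite("pics/s12.png",cv2.resize(S["image"][y:y+h,x:x+w],None,fx=4,fy=4))
```

```text
(no output)
```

View pics/s12.png

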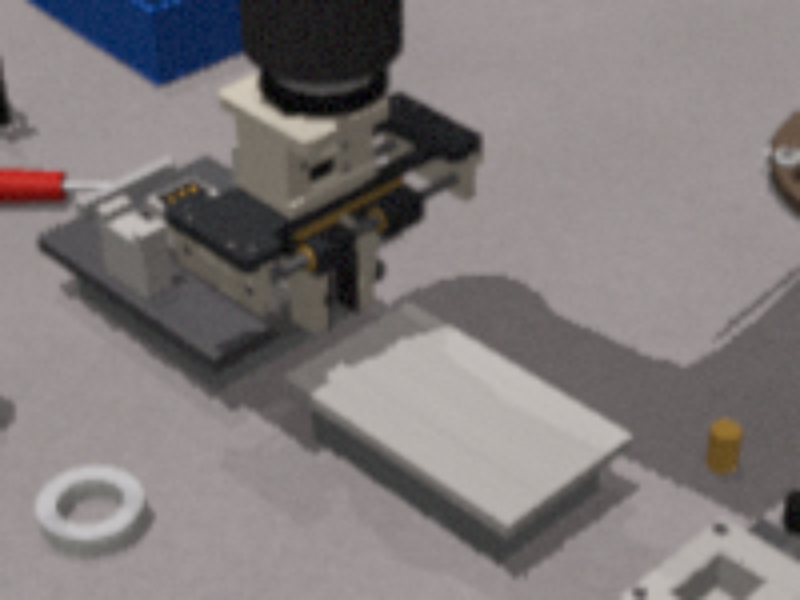

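Emit:
step_arm:
  increments: "0 0 0.005 0 -0.55; 0 0 0.010 0 -0.55; 0 0 0.015 0 -0.55; 0 0 0.019 0 -0.55; 0 0 0.023 0 -0.55; 0 0 0.026 0 -0.55; 0 0 0.028 0 -0.55; 0 0 0.030 0 -0.55; 0 0 0.031 0 -0.55; 0 0 0.032 0 -0.55"

```text
clock: 51.1
ee_pos: [0.4985, -0.141, 0.057]
tcp_rot: [[-0.999, 0.0, 0.046], [-0.046, 0.0, -0.999], [-0.0, -1.0, -0.0]]
ft_force: [-1.0, 4.6, 1.7]
width: 0.0201
```

Emit:
step_arm:
  increments: "0 0 0.001 0 -0.55; 0 0 0.002 0 -0.55; 0 0 0.002 0 -0.55"

```text
clock: 51.4
ee_pos: [0.4986, -0.1431, 0.0571]
tcp_rot: [[-0.999, 0.0, 0.046], [-0.046, -0.0, -0.999], [-0.0, -1.0, 0.0]]
ft_force: [0.6, 2.9, 1.9]
width: 0.02
```

Emit:
step_arm:
  increments: "0 0 0.001 0 -0.55; 0 0 0.002 0 -0.55; 0 0 0.002 0 -0.55"

```text
clock: 51.7
ee_pos: [0.4986, -0.1443, 0.0571]
tcp_rot: [[-0.999, 0.0, 0.046], [-0.046, 0.001, -0.999], [-0.0, -1.0, -0.001]]
ft_force: [-1.6, 9.5, 4.4]
width: 0.0198
```

Emit:
step_arm:
  increments: "0 0 0.001 0 -0.55; 0 0 0.002 0 -0.55; 0 0 0.002 0 -0.55"

```text
clock: 52.0
ee_pos: [0.4987, -0.1444, 0.0571]
tcp_rot: [[-0.999, 0.001, 0.046], [-0.046, 0.003, -0.999], [-0.001, -1.0, -0.003]]
ft_force: [-3.0, 25.0, 8.7]
width: 0.02
```

The tray is home: it has stopped at y = -0.1444 while the force climbs to 25 N. I back off and look.

Emit:
step_arm:
  increments: "0 0 -0.004 0 -0.55; 0 0 -0.012 0 -0.55; 0 0 -0.025 0 -0.55; 0 -0.04 -0.03 0 -0.55; 0 -0.09 -0.03 0 -0.55; 0 -0.12 -0.08 0 -0.3; 0 -0.12 -0.13 0 -0.1; 0 -0.12 -0.17 0 -0.1; 0 -0.12 -0.17 0 -0.1; 0 -0.12 -0.17 0 -0.1"

```text
clock: 53.0
ee_pos: [0.4904, 0.0241, 0.1769]
tcp_rot: [[-0.999, -0.0, 0.049], [-0.049, -0.0, -0.999], [0.0, -1.0, 0.0]]
ft_force: [0.1, 0.1, 0.7]
width: 0.0392
```

```bash
python3 m2.py p2 .5035,-.2358,.048 .048
python3 - <<'E'
from h import *
T=imaging.get_image("top");S=imaging.get_image("scene")
cv2.imwrite("pics/f2.png",S["image"]);cv2.imwrite("pics/f2t.png",T["image"])
for p in(T,S):
    print([(np.round(d["point"],1).tolist(),round(d["conf"],2),np.round(ray(p,d["point"],.019)[:2],4).tolist()) for d in imaging.pinpoint(p,"bar_grip")])
E
```

```text
tray T [ 0.4975 -0.2367  0.0426] 28.0
tray S [ 0.5065 -0.2418  0.0752] 28.4
tray TS [ 0.5048 -0.2367  0.0482] 51.7
shelf T [0.497  0.0027 0.0203] 28.8
shelf S [0.495  0.0034 0.0556] 39.1
shelf TS [0.4951 0.0033 0.0498] 67.5
stage T [ 0.5046 -0.2254  0.024 ] 25.3
stage S [ 0.504  -0.2301  0.0454] 26.2
stage TS [ 0.504  -0.2289  0.0452] 49.7
stsup T [ 0.5039 -0.2278  0.0388] 30.5
stsup S [ 0.5073 -0.2299  0.065 ] 27.2
stsup TS [ 0.5041 -0.2296  0.0453] 57.3
[([394.4, 219.0], 0.49, [0.5121, -0.2444])]
[([227.9, 278.1], 0.68, [0.7259, 0.0838])]
```

View pics/p2T.png

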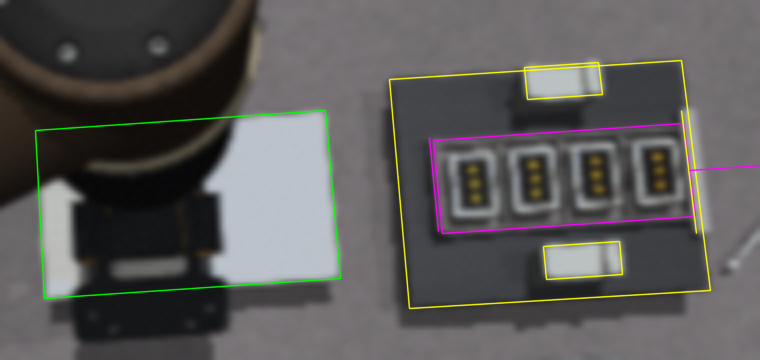

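View pics/p2S.png

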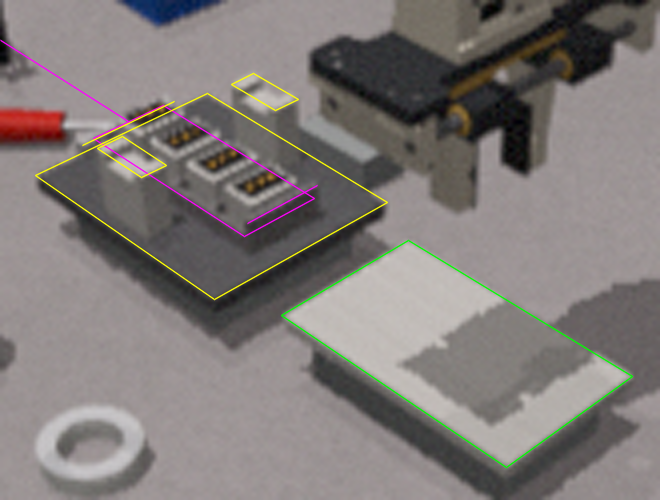

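View pics/f2.png

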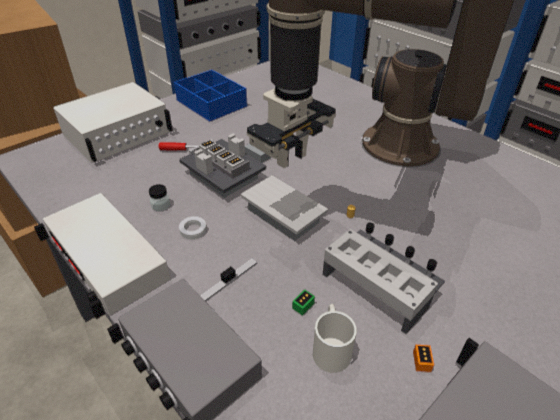

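The tray is home: its front edge is on the stop line, the four modules are in it, and it sits centred between the supports. The bar has been knocked, and now lies around (228,276) in the scene view, hidden from the top camera by the arm. I move the arm aside and measure the bar.

Emit:
step_arm:
  increments: "0.03 -0.03 0.2 0 -0.1; 0.03 -0.03 0.2 0 -0.1; 0.03 -0.03 0.2 0 -0.1; 0.03 -0.03 0.2 0 -0.1; 0.03 -0.03 0.2 0 -0.1; 0.03 -0.03 0.2 0 -0.1"

```text
clock: 53.9
ee_pos: [0.4694, -0.1805, 0.2069]
tcp_rot: [[-0.999, -0.0, 0.041], [-0.041, 0.0, -0.999], [0.0, -1.0, -0.0]]
ft_force: [0.9, -0.4, -0.6]
width: 0.0392
```

```bash
cat > m3.py <<'E'
from h import *
T=imaging.get_image("top");S=imaging.get_image("scene")
for p in(T,S):
    print([(np.round(d["point"],1).tolist(),round(d["conf"],2),np.round(ray(p,d["point"],.019)[:2],4).tolist()) for d in imaging.pinpoint(p,"bar_grip")])
    print([(np.round(d["extent"],1).tolist(),round(d["conf"],2)) for d in imaging.recognise(p,"bar_grip")])
cv2.imwrite("pics/b3T.png",cv2.resize(T["image"][90:220,200:350],None,fx=5,fy=5,interpolation=cv2.INTER_CUBIC))
cv2.imwrite("pics/b3S.png",cv2.resize(S["image"][225:335,160:300],None,fx=5,fy=5,interpolation=cv2.INTER_CUBIC))
E
python3 m3.py
```

```text
[([271.1, 148.1], 0.65, [0.7177, 0.0818])]
[]
[([229.8, 277.5], 0.83, [0.7219, 0.0852]), ([353.0, 216.1], 0.6, [0.3813, 0.133]), ([283.3, 214.9], 0.59, [0.505, 0.016])]
[([202.9, 260.8, 54.6, 42.1], 0.85), ([176.2, 136.6, 90.1, 59.8], 0.43)]
```

View pics/b3T.png

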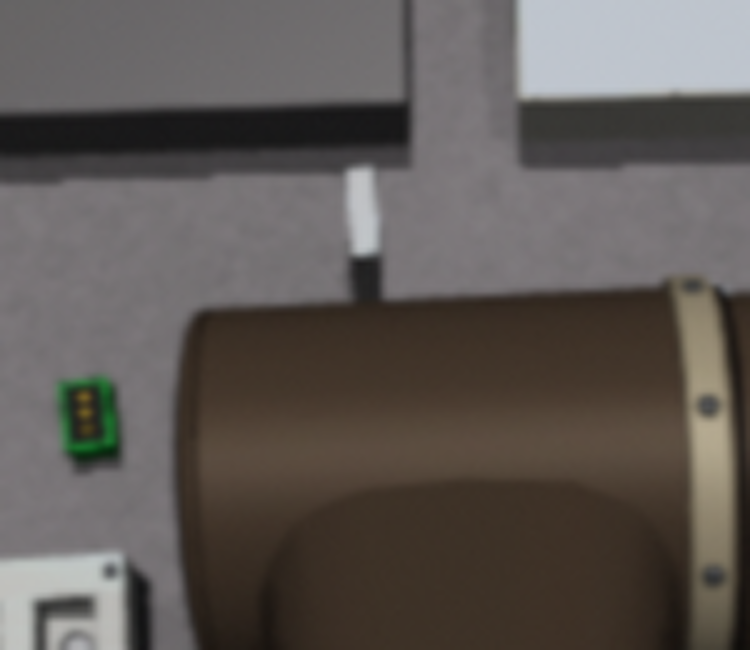

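View pics/b3S.png

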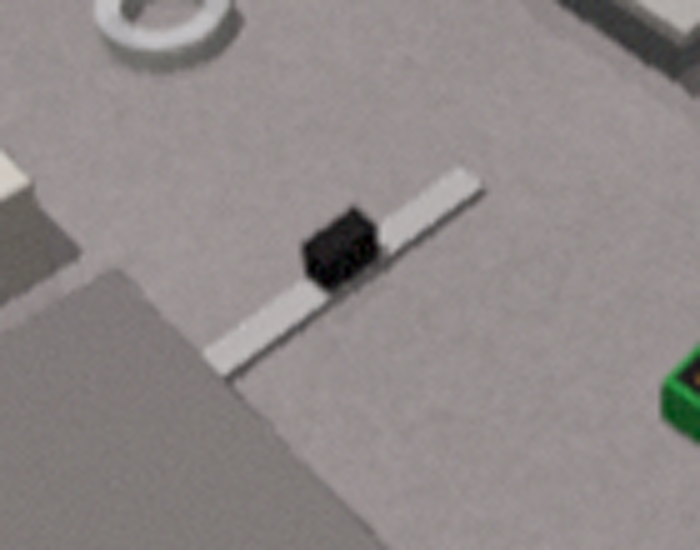

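The bar lies at crop (345,260) in the scene view, heading roughly along world x, with its far end just short of the dark instrument. The top camera sees only its far half and the front of the block.

```bash
cat > m4.py <<'E'
from h import *
T=imaging.get_image("top");S=imaging.get_image("scene")
B=rect(.075,.008,.008)+rect(.015,.008,.030)+[((-.015,.008,.008),(-.015,.008,.03)),((.015,.008,.008),(.015,.008,.03))]
R={}
for nm,ps in(("S",[S]),("T",[T]),("TS",[T,S])):
    for q0 in((.72,.085,.08),(.72,.085,-.05)):
        r,v=fit(ps,B,q0,(.012,.012,.12)); print(nm,np.round(r,4),round(v,1))
        if nm not in R or v>R[nm][1]: R[nm]=(r,v)
overlay(T,[(R["S"][0],B,(0,0,255)),(R["TS"][0],B,(0,255,0))],(200,90,150,130),"pics/b4T.png",5)
overlay(S,[(R["S"][0],B,(0,0,255)),(R["TS"][0],B,(0,255,0))],(160,225,140,110),"pics/b4S.png",5)
E
python3 m4.py
```

```text
S [0.7221 0.0764 0.0561] 34.7
S [0.7222 0.0764 0.058 ] 34.7
T [0.732  0.0773 0.0556] 27.9
T [0.732  0.0773 0.0544] 27.9
TS [0.7231 0.0766 0.058 ] 61.6
TS [0.723  0.0766 0.0582] 61.6
```

View pics/b4T.png

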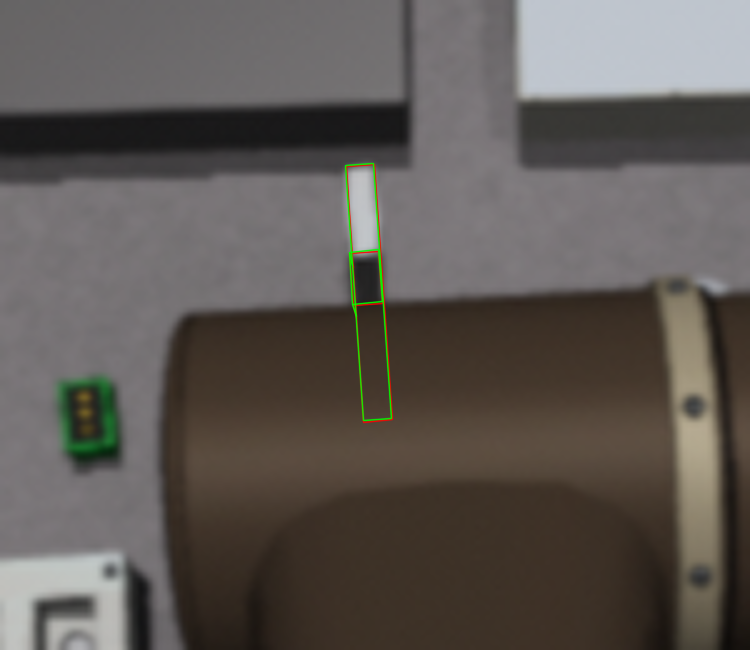

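View pics/b4S.png

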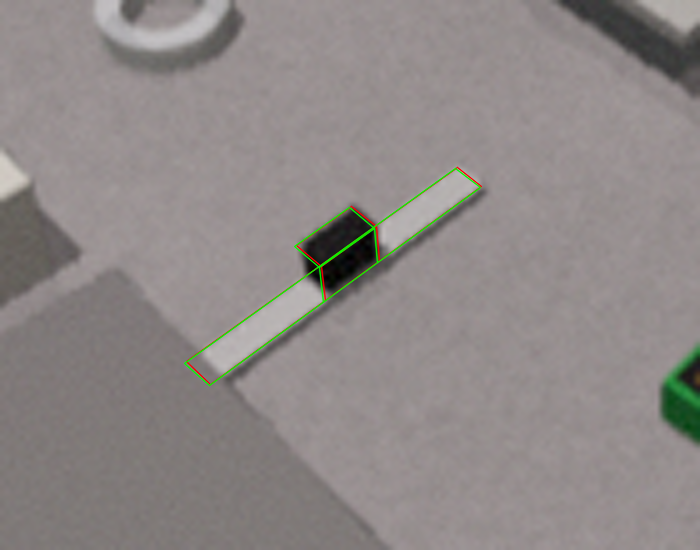

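Both views fit the bar at (0.7225, 0.0765) with heading 3.3°. The radius of 0.727 m is within reach, and the gripper body stays clear of the instrument.

```bash
python3 plan.py .7225,.0765 .16 -86.7
```

```text
t 54.3 pos [ 0.4703 -0.1775  0.2069] yaw -177.3 w 0.0395 F [-0.1  0.2  0.1]
-> inc x -0.2640 y 0.0469 z -0.2417 roll -1.581  rows>=11 j6 1
```

Emit:
step_arm:
  increments: "-0.264 0.0469 -0.2417 -0.15 -0.1; -0.264 0.0469 -0.2417 -0.3 -0.1; -0.264 0.0469 -0.2417 -0.45 -0.1; -0.264 0.0469 -0.2417 -0.6 -0.1; -0.264 0.0469 -0.2417 -0.75 -0.1; -0.264 0.0469 -0.2417 -0.9 -0.1; -0.264 0.0469 -0.2417 -1.05 -0.1; -0.264 0.0469 -0.2417 -1.2 -0.1; -0.264 0.0469 -0.2417 -1.35 -0.1; -0.264 0.0469 -0.2417 -1.5 -0.1"

```text
clock: 55.3
ee_pos: [0.7227, 0.0769, 0.1588]
tcp_rot: [[-0.017, -0.001, 1.0], [-1.0, -0.001, -0.017], [0.001, -1.0, -0.001]]
ft_force: [-0.2, -0.8, 0.5]
width: 0.0395
```

Emit:
step_arm:
  increments: "0 0.02 0 -0.08 -0.1; 0 0.05 0 -0.08 -0.1; 0 0.08 0 -0.08 -0.1; 0 0.1 0 -0.08 -0.1; 0 0.1 0 -0.08 -0.1; 0 0.1 0 -0.08 -0.1"

```text
clock: 55.9
ee_pos: [0.7229, 0.0757, 0.0602]
tcp_rot: [[0.056, -0.0, 0.998], [-0.998, -0.001, 0.056], [0.001, -1.0, -0.0]]
ft_force: [0.0, -0.0, 1.2]
width: 0.0395
```

```bash
python3 plan.py .7225,.0765 .010 -86.7
python3 - <<'E'
from h import *
S=imaging.get_image("scene")
x,y,w,h=130,170,200,150
cv2.imwrite("pics/s13.png",cv2.resize(S["image"][y:y+h,x:x+w],None,fx=4,fy=4))
E
```

```text
t 55.9 pos [0.7229 0.0757 0.0602] yaw -86.8 w 0.0395 F [ 0.  -0.   1.2]
-> inc x -0.0008 y 0.0502 z -0.0003 roll -0.001  rows>=2 j6 72
```

View pics/s13.png

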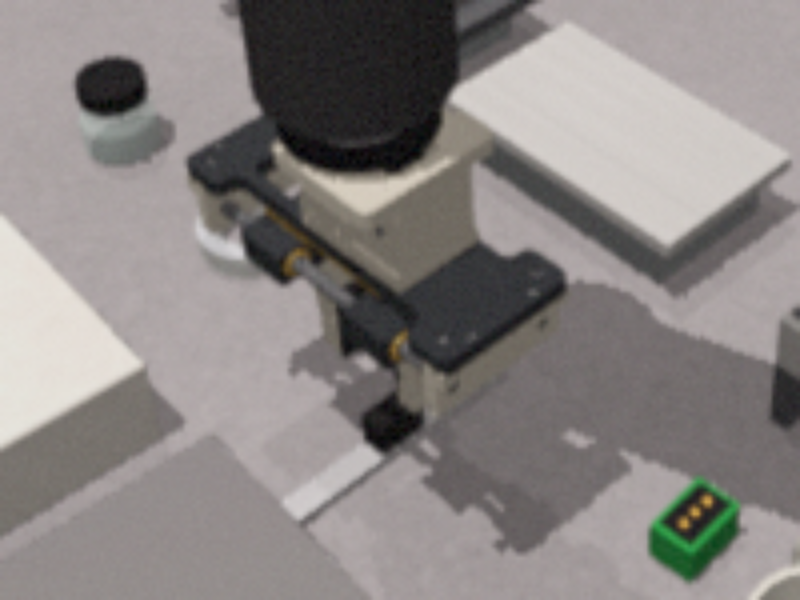

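The block at crop (390,425) lies under the fingers. I descend and grip.

Emit:
step_arm:
  increments: "-0.0006 0.02 0 0 -0.1; -0.0006 0.04 0 0 -0.1; -0.0006 0.0495 0 0 -0.1; -0.0006 0.0495 0 0 -0.1; -0.0006 0.0495 0 0 -0.1; -0.0006 0.0495 0 0 -1; -0.0006 0.0495 0 0 -1; -0.0006 0.0495 0 0 -1; -0.0006 0.0495 0 0 -1; -0.0006 0.0495 0 0 -1"

```text
clock: 56.95
ee_pos: [0.7229, 0.0759, 0.0111]
tcp_rot: [[0.055, 0.001, 0.998], [-0.998, 0.0, 0.055], [-0.0, -1.0, 0.001]]
ft_force: [-1.6, -0.1, 3.2]
width: 0.0156
```

Emit:
step_arm:
  increments: "0 0 0 0 -1; 0 0 0 0 -1"

```text
clock: 57.15
ee_pos: [0.7229, 0.0758, 0.0111]
tcp_rot: [[0.055, 0.001, 0.998], [-0.998, 0.0, 0.055], [0.0, -1.0, 0.001]]
ft_force: [-1.5, -0.1, 4.2]
width: 0.0161
```

Emit:
step_arm:
  increments: "0 -0.01 0 0 -1; 0 -0.03 0 0 -1; 0 -0.07 0 0 -1; 0 -0.11 0 0 -1; 0 -0.15 0 0 -1; 0 -0.18 0 0 -1; 0 -0.18 0 0 -1; 0 -0.18 0 0 -1"

```text
clock: 57.95
ee_pos: [0.7225, 0.076, 0.1913]
tcp_rot: [[0.055, 0.001, 0.998], [-0.998, 0.001, 0.055], [-0.001, -1.0, 0.001]]
ft_force: [1.1, 0.1, -2.5]
width: 0.0153
```

```bash
python3 plan.py .5043,-.2342 .19 -87.3
python3 - <<'E'
from h import *
S=imaging.get_image("scene")
x,y,w,h=130,120,200,150
cv2.imwrite("pics/s14.png",cv2.resize(S["image"][y:y+h,x:x+w],None,fx=4,fy=4))
E
```

```text
t 57.95 pos [0.7225 0.076  0.1913] yaw -86.9 w 0.0153 F [ 1.1  0.1 -2.5]
-> inc x 0.2977 y 0.0008 z -0.2350 roll 0.008  rows>=8 j6 72
```

View pics/s14.png

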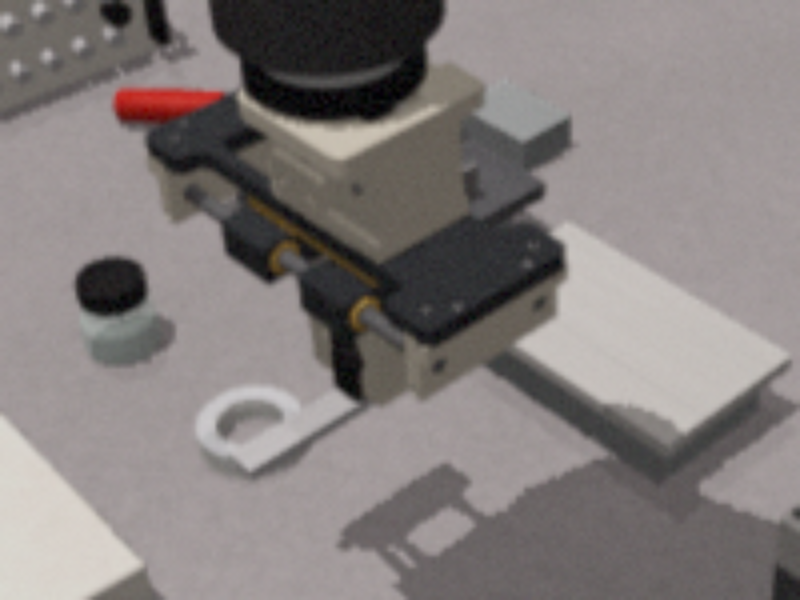

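The bar hangs level from the gripper, with its near end at crop (245,460). I carry it over the seats.

Emit:
step_arm:
  increments: "0.2977 0 -0.235 0.008 -1; 0.2977 0 -0.235 0.008 -1; 0.2977 0 -0.235 0.008 -1; 0.2977 0 -0.235 0.008 -1; 0.2977 0 -0.235 0.008 -1; 0.2977 0 -0.235 0.008 -1; 0.2977 0 -0.235 0.008 -1; 0.2977 0 -0.235 0.008 -1; 0.2977 0 -0.235 0.008 -1; 0.2977 0.03 -0.235 0.008 -1"

```text
clock: 59.0
ee_pos: [0.5058, -0.2358, 0.1628]
tcp_rot: [[0.046, 0.005, 0.999], [-0.999, -0.001, 0.046], [0.002, -1.0, 0.005]]
ft_force: [0.3, 0.3, -2.3]
width: 0.016
```

Emit:
step_arm:
  increments: "0 0.02 0 0 -1; 0 0.03 0 0 -1; 0 0.03 0 0 -1; 0 0.03 0 0 -1"

```text
clock: 59.4
ee_pos: [0.5048, -0.2343, 0.1307]
tcp_rot: [[0.048, -0.0, 0.999], [-0.999, -0.0, 0.048], [0.0, -1.0, -0.0]]
ft_force: [0.3, 0.1, -0.9]
width: 0.0158
```

```bash
python3 plan.py .5043,-.2342 .1015 -87.3
cat > m5.py <<'E'
from h import *
import sys
T=imaging.get_image("top");S=imaging.get_image("scene")
s=status.sense();R=np.array(s["tcp_rot"]);p=np.array(s["ee_pos"])
SQ=(.5041,-.2292,.0465)
sup=sum([rect(.010,.023,.098,x,-.005)+rect(.010,.014,.09,x,-.005) for x in(-.056,.056)],[])
off=float(sys.argv[2]) # bar underside z
bq=(p[0],p[1],np.arctan2(R[1,2],R[0,2]))
B=rect(.075,.008,off+.008)+rect(.015,.008,off+.03)
for n,pp,b in(("T",T,(350,170,90,90)),("S",S,(160,100,130,100))):
    overlay(pp,[(SQ,sup,(0,255,255)),(bq,B,(0,0,255))],b,f"pics/{sys.argv[1]}{n}.png",6)
E
python3 m5.py q1 .1202
```

```text
t 59.4 pos [ 0.5048 -0.2343  0.1307] yaw -87.3 w 0.0158 F [ 0.3  0.1 -0.9]
-> inc x -0.0001 y 0.0292 z -0.0005 roll 0.001  rows>=1 j6 97
```

View pics/q1S.png

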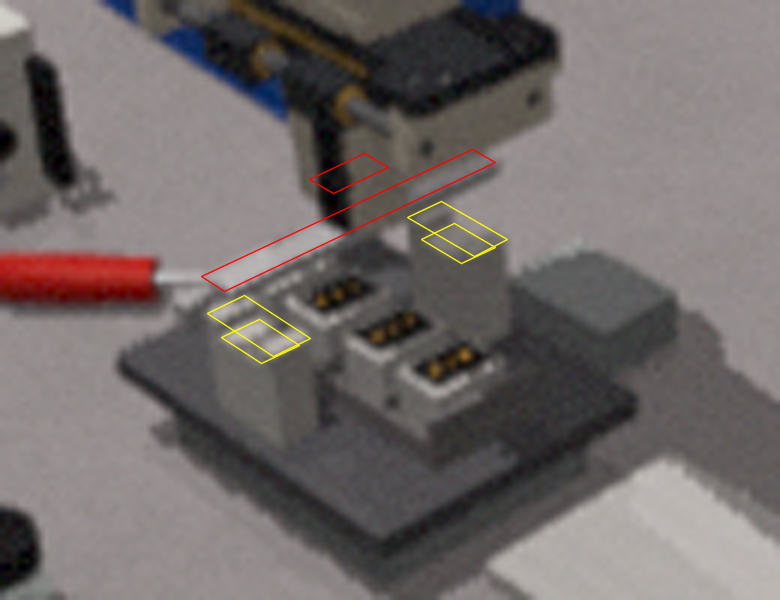

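View pics/q1T.png

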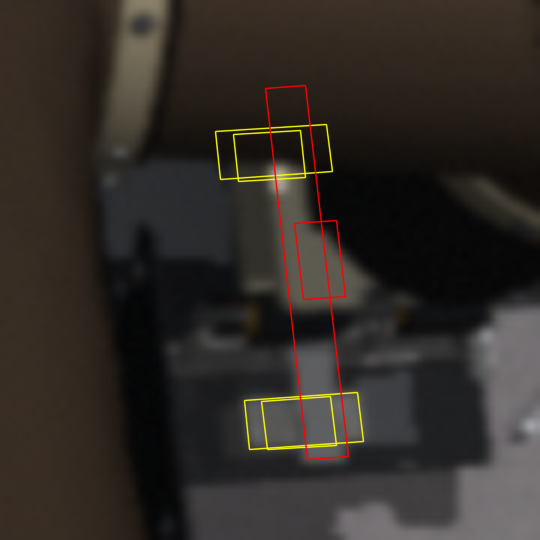

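The bar, drawn red from the arm pose, matches the picture and lies over both notches (yellow). I lower it.

Emit:
step_arm:
  increments: "0 0.010 0 0 -1; 0 0.018 0 0 -1; 0 0.023 0 0 -1; 0 0.026 0 0 -1; 0 0.028 0 0 -1; 0 0.029 0 0 -1; 0 0.029 0 0 -1; 0 0.029 0 0 -1"

```text
clock: 60.3
ee_pos: [0.5046, -0.2345, 0.1018]
tcp_rot: [[0.047, 0.0, 0.999], [-0.999, -0.0, 0.047], [0.0, -1.0, 0.0]]
ft_force: [-0.4, -0.1, -1.8]
width: 0.016
```

```bash
python3 m5.py q2 .0905
```

```text
(no output)
```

View pics/q2S.png

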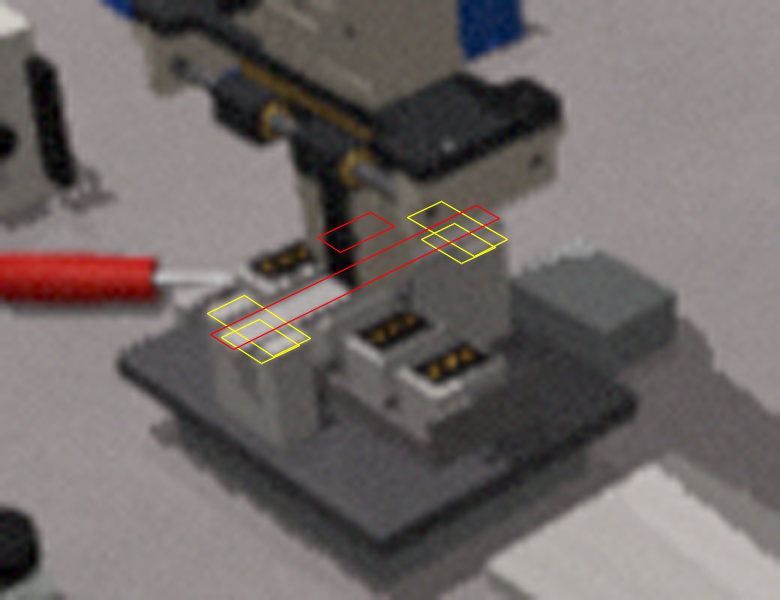

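Emit:
step_arm:
  increments: "0 0.0005 0 0 -1; 0 0.001 0 0 -1; 0 0.001 0 0 -1; 0 0.001 0 0 -1"

```text
clock: 60.8
ee_pos: [0.5045, -0.2344, 0.101]
tcp_rot: [[0.047, 0.0, 0.999], [-0.999, -0.0, 0.047], [0.0, -1.0, 0.0]]
ft_force: [-2.0, 1.2, 4.3]
width: 0.0156
```

The bar is in contact at the expected height (0.101), with a force of +4 N. I release, rise straight up and clear the view.

Emit:
step_arm:
  increments: "0 0 0 0 -0.4; 0 0 0 0 -0.3; 0 0 0 0 -0.3; 0 0 0 0 -0.3; 0 -0.01 0 0 -0.3; 0 -0.04 0 0 -0.3; 0 -0.09 0 0 -0.3; 0 -0.13 0 0 -0.3; 0 -0.13 0 0 -0.3; 0 -0.13 0 0 -0.3"

```text
clock: 61.8
ee_pos: [0.505, -0.2344, 0.2326]
tcp_rot: [[0.047, 0.003, 0.999], [-0.999, -0.0, 0.047], [0.0, -1.0, 0.003]]
ft_force: [-0.6, -0.3, -1.5]
width: 0.0308
```

Emit:
step_arm:
  increments: "-0.25 0 -0.02 0 -0.3; -0.25 0 -0.02 0 -0.3; -0.25 0 -0.02 0 -0.3; -0.25 0 -0.02 0 -0.3; -0.25 0 -0.02 0 -0.3; -0.25 0 -0.02 0 -0.3; -0.25 0 -0.02 0 -0.3; -0.25 0 -0.02 0 -0.3"

```text
clock: 62.6
ee_pos: [0.4723, 0.0138, 0.23]
tcp_rot: [[0.047, -0.001, 0.999], [-0.999, -0.001, 0.047], [0.001, -1.0, -0.001]]
ft_force: [-0.1, -1.0, 0.2]
width: 0.0307
```

Run:
```python
from h import *
T=imaging.get_image("top");S=imaging.get_image("scene")
print(status.sense()["ee_pos"])
cv2.imwrite("pics/fS.png",S["image"]);cv2.imwrite("pics/fT.png",T["image"])
B=rect(.075,.008,.098)+rect(.015,.008,.120)
R={}
for nm,ps in(("S",[S]),("T",[T]),("TS",[T,S])):
    r,v=fit(ps,B,(.5045,-.2344,.047),(.008,.008,.05)); R[nm]=r; print("bar",nm,np.round(r,4),round(v,1))
r=R["TS"]; SQ=(.5041,-.2292,.0465); d=np.array(r[:2])-SQ[:2]; c,s=np.cos(SQ[2]),np.sin(SQ[2])
print("bar in stage:",np.round([c*d[0]+s*d[1],-s*d[0]+c*d[1]],4), r[2]-SQ[2])
sup=sum([rect(.010,.023,.098,x,-.005) for x in(-.056,.056)],[])
for n,pp,b in(("T",T,(345,170,100,90)),("S",S,(160,100,130,100))):
    overlay(pp,[(SQ,sup,(0,255,255)),(r,B,(0,0,255))],b,f"pics/fin{n}.png",6)
cv2.imwrite("pics/finS0.png",cv2.resize(S["image"][100:200,160:290],None,fx=6,fy=6,interpolation=cv2.INTER_CUBIC))
```

```text
[0.47252983 0.01317299 0.23013806]
bar S [ 0.5043 -0.2329  0.043 ] 36.2
bar T [ 0.5027 -0.234   0.0472] 36.0
bar TS [ 0.5028 -0.2337  0.0474] 71.8
bar in stage: [-0.0015 -0.0045] 0.000911430353473755
```

View pics/finS0.png

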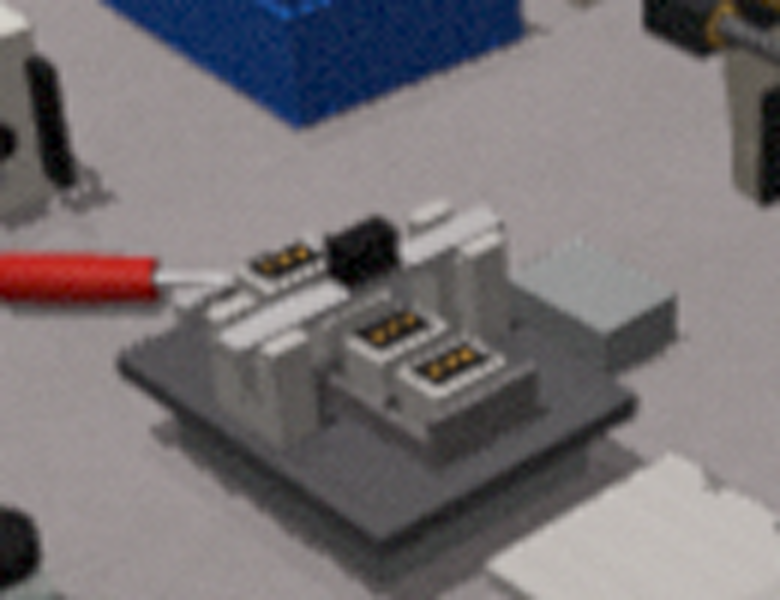

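View pics/finT.png

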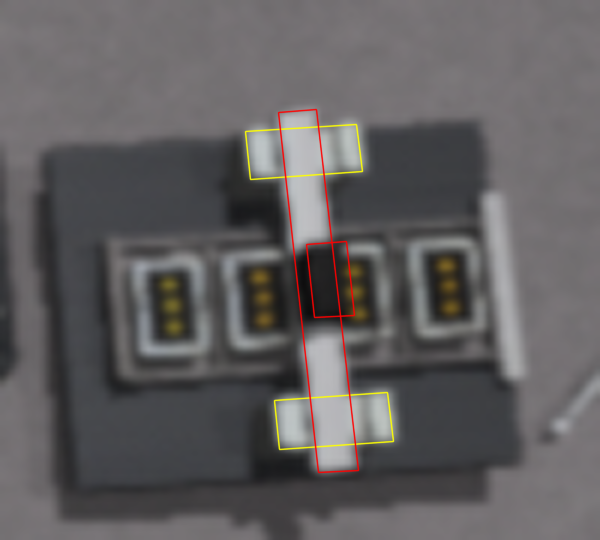

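View pics/fS.png

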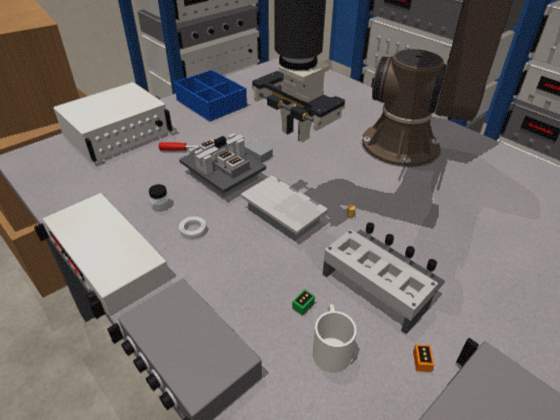

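View pics/fT.png

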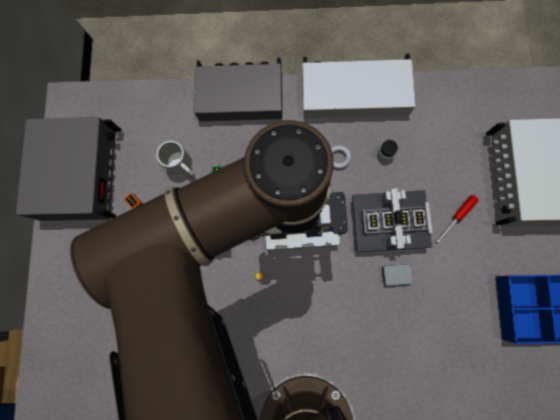

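Run:
```python
import cv2,numpy as np
a=cv2.imread("pics/a_scene.png");b=cv2.imread("pics/fS.png")
for n,(x,y,w,h) in dict(k1=(362,220,16,18),k2=(381,231,16,18),k3=(401,243,16,18),k4=(424,256,16,18),cup=(310,300,50,75),jar=(145,180,28,34),tape=(175,212,36,30),green=(288,288,30,28),orange=(410,340,28,35),adapter=(344,202,14,18),case=(248,143,28,22),driver=(155,138,25,18)).items():
    A=cv2.GaussianBlur(a[y:y+h,x:x+w],(0,0),.8).astype(np.float32);Bi=cv2.GaussianBlur(b[y:y+h,x:x+w],(0,0),.8).astype(np.float32)
    sh,_=cv2.phaseCorrelate(A.mean(2).astype(np.float32),Bi.mean(2).astype(np.float32))
    print(n,"meandiff",round(float(np.abs(A-Bi).mean()),1),"shift",np.round(sh,2))
```

```text
k1 meandiff 4.5 shift [-0.01  0.02]
k2 meandiff 4.2 shift [0.01 0.01]
k3 meandiff 3.3 shift [0.09 0.08]
k4 meandiff 2.6 shift [ 0.13 -0.15]
cup meandiff 5.9 shift [-0.04  0.5 ]
jar meandiff 5.1 shift [0.06 0.02]
tape meandiff 6.1 shift [0.09 0.02]
green meandiff 4.8 shift [-0.04  0.05]
orange meandiff 5.0 shift [ 0.02 -0.02]
adapter meandiff 20.8 shift [ 4.27 -8.2 ]
case meandiff 5.3 shift [-0.12  0.06]
driver meandiff 5.1 shift [ 0.45 -0.02]
```

Run:
```python
import cv2,numpy as np
a=cv2.imread("pics/a_scene.png");b=cv2.imread("pics/fS.png")
c=np.hstack([i[190:230,330:375] for i in(a,b)]);cv2.imwrite("pics/ad.png",cv2.resize(c,None,fx=8,fy=8))
```

```text
(no output)
```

View pics/ad.png

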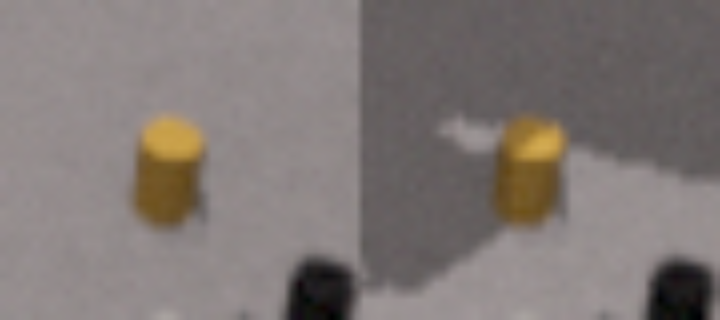

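The adapter has not moved: it is at crop (168,170) before and (528-360,170) after, and only the arm's shadow differs. I hand the job in.

```bash
python3 -c "
from bench import ticket,status
print(status.sense()['clock']); print(ticket.close_job())"
```

```text
62.7
the job is handed in; nothing more can be done
None
```

The job is done and handed in at 62.7 s; the hand-in gave no verdict.

- **Modules:** All four were there. I pushed each one up with its handle and set it upright in the tray. Then I pushed its handle back down before starting the next.
- **Tray:** I slid it across with the fingers on the push plate until it stopped against the end stop. It held still there while the push force rose to 25 N.
- **Bar:** It had been knocked aside by the time the tray was home, so I measured it again before picking it up. I laid it in the notches with the grip block up.

**Last checks:**
- The pictures show the four modules in the tray, the tray at the stop, and the bar in both notches. It measures about 1.5 mm off centre along its length, which is close to the camera accuracy.
- The knob pictures match the first ones to within 0.2 pixel, so all handles are down.
- **Clutter:** Nothing looks moved, but two numbers disagreed. The adapter's automatic comparison was thrown off by the arm's shadow; by eye it stands where it was. The cup and screwdriver each read about half a pixel of shift, which I took as image noise.

**Force peaks:** Pushing handle 2 down gave a wrist force reading of about 43 N, and handle 4 about 35 N. Both were through the fingertips against the handle's bottom stop. I took the 40 N limit as applying to the arm and gripper body rather than the fingertips, so handle 2 could count against the run if that is wrong.

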